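Chock the rolling pin tight against the back rail

TASK

Stop the steel rolling pin from rolling on the sloping pastry board: set the wedge chock flat on the board between the two pegs, thin edge towards the pin's low side, push the pin up the slope with it until the pin lies against the back rail's stop bar along its whole length, and press the chock home with a firm but gentle push. Then let go, so that the chock alone keeps the pin pinched tight against the bar. Move the pin only with the chock, never with the gripper, do not ram it, and leave the other things where they are.

Things in the scene. Friction and masses are not known exactly. Their poses are not given: they have to be found in the camera images.
- pastry_board: Fixed light wooden board, 230 mm long, 220 mm wide (y), 15 mm thick, sloping at 8 degrees about its y: it rises towards its +x, the low end is nearest the robot. Origin on the counter, where the sloping top is 34 mm above it. Axes level: x horizontal, up-slope; y left; z up. Along the slope the top reaches from 130 mm below to 100 mm above that point.
- board_top (a point): Point on the board's sloping top surface, 34 mm straight above the board's origin, on its middle line. Axes level, as the board's.
- peg_left (a point): Top of the left one of two steel pegs, 10 mm thick, 42 mm tall, standing square to the board 78 mm either side of its middle line, 35 mm down-slope of board_top. At the start the pin rests on both pegs; the chock goes between them.
- back_rail: Two steel guide blocks fixed high on the board; they hold a wooden stop bar, 210 mm wide, top 102 mm above the counter, clamped 0 to 20 mm out towards the pin: how far is NOT reported, so feel for it. The bar is lightly sprung: it gives 4 mm at under 1 N, then is solid and force climbs. Origin on the counter under its upright front face if fully back and pressed in; axes as the board's.
- rolling_pin: Steel rolling pin across the board, barrel 60 mm in diameter, 180 mm long, dark handle at each end (302 mm overall), about 0.85 kg. Origin on its axis, mid-barrel; y along the axis; x and z turn as it rolls. The stop bar is 4 to 34 mm behind it at first. Pushing chock and pin up the slope takes 4 to 10 N; against the bar more.
- pin_end_left (a point): Point on the pin's axis at the +y end of the barrel (90 mm from the middle).
- pin_end_right (a point): Point on the pin's axis at the -y end of the barrel.
- chock: Loose smooth aluminium wedge, rubber sole, 84 mm long (x), 34 wide (y), 42 high, 0.22 kg, standing on the counter left or right of the board. Origin: centre of the underside, z up. From the thin edge at x = +42 mm a 45 degree face rises back to x = 0; from there to its flat upright back at x = -42 the block is full height. Sole flat on the board and face touching the pin, the origin is 56 mm down-slope of the pin's axis.
- chock_grip (a point): Middle of the chock's full-height rear part, where to grip it across its 34 mm width: 20 mm behind the chock's origin, 28 mm above its sole. It can also be pushed low down on its flat back. Pressing it down on the board while pushing only adds friction under the sole and takes force from the pin; lifting its tail does the opposite.
- chock_toe (a point): Middle of the chock's thin edge (1.5 mm thick), on the underside. Firm and gentle means: with the pin on the bar, the chock pressed on along the slope with some 12 to 15 N for about half a second. Under 4 N between chock and pin is loose, over 20 N is ramming. Left so, its rubber sole keeps the pin pinched.
- sugar_shaker: Bystander: sugar shaker, 44 mm thick, 90 mm tall, upright on the other side of the board from the chock. Origin at its underside.
- espresso_cup: Bystander: green espresso cup, 64 mm across and 56 mm tall, to the right. Origin at its underside.
- jigger_copper: Bystander: copper jigger, 43 mm across, 84 mm tall, to the left. Origin at its underside.

How it is judged:
On the way:
1. the chock presses the pin firmly (over 4 N, for 0.3 s) and the pin the stop bar (over 2 N), the pin lying straight along it (angle between the y axis of rolling_pin and the y axis of pastry_board, either way round below 0.02 rad and contact force between rolling_pin and back_rail above 2 N and contact force between chock and rolling_pin above 4 N), for 0.3 s.
At the end, for the whole second after the job is handed in: Pin at rest, pinched between chock and rail bar: touching both (over 0.3 N each), square to the slope within 0.02 rad. Chock let go, at rest, sole on the board (leaning under 0.22 rad, in line with the slope within 0.35 rad), thin edge within 30 mm of the pin's middle seen from above (angle between the y axis of rolling_pin and the y axis of pastry_board, either way round below 0.02 rad and contact force between rolling_pin and back_rail above 0.3 N and contact force between chock and rolling_pin above 0.3 N and contact force between chock and pastry_board above 0.3 N and horizontal distance between chock_toe and rolling_pin below 0.03 m and angle between chock's own z axis and vertical below 0.22 rad and angle between the x axis of chock and the x axis of pastry_board, either way round below 0.35 rad and linear speed of each of rolling_pin, chock below 0.01 m/s).
It fails at once if the chock is rammed: over 20 N between chock and pin (contact force between chock and rolling_pin above 20 N).
It fails at once if the gripper or arm touches the pin (over 1 N) (contact force between any of the fingers, the arm and rolling_pin above 1 N).
It fails at once if the pin is knocked (faster than 0.2 m/s) (linear speed of rolling_pin above 0.2 m/s).
It fails at once if a bystander is moved more than 30 mm (distance of any of sugar_shaker, espresso_cup, jigger_copper from where it was at the start of the episode above 0.03 m).
It also fails if it takes over 61 s, if anything falls off the work surface, if the arm or the gripper's body presses on something with over 40 N, if the wrist force passes 120 N, or if a joint passes its speed limit or range.

ROBOT

A 6-joint arm with a two-finger parallel gripper is mounted at the origin on a cart in front of the work surface, level with it; the furniture and walls round the work are solid. World frame = base frame: x ahead of the robot, y to its left, z up, the work surface at z = 0. Lengths are in m, angles in rad, forces in N, time in s.
With the tool pointing down it reaches from about 0.35 to 0.95 m from the base axis. Payload 17.4 kg.
Tool frame: the origin (TCP) lies on the centre line of the jaws, within the pads' length; the fingertips stand env.nose_length ahead of it and the grasp point (between the pads) lies 11 mm behind it (env.nose_length is the distance from the TCP to the fingertips, in m); x points along the fingers, y is the direction in which the jaws open and shut, and the axes are right-handed (so a half turn about x gives the same grasp; the last joint's range is limited). The gripper opens to 93 mm and grips with 3 to 60 N. Pads are 15 mm wide; open, the fingers measure 128 mm over their backs; the gripper's body (75 mm by 188 mm) begins 65 mm behind the grasp point.
Start: joints at [-1.293, 0.116, 1.442, -0, 1.584, -0.038], TCP at [0.21, -0.642, 0.227] pointing down, gripper open.
Joint ranges: [-2.83, 2.83], [-0.83, 2.19], [0.07, 2.5], [-1.14, 4.28], [0.01, 3], [-2.97, 2.97]. Speed limits (rad/s): [1.89, 1.89, 2.22, 3.14, 3.14, 3.14].

INTERFACE

Orientations are given as [roll, pitch, yaw] about the fixed x, y, z axes, in that order (R = Rz(yaw) Ry(pitch) Rx(roll)).
In Python, from station import env gives the robot as it stands.
- The arm moves only by the tool servo_tool, never from a script. Its argument "rows" is a list of rows, each a list of 5 numbers: the closure, from -1 (fully open) to 1 (shut), then the shift along the tool's x, y, z in units of 0.025 m (1.0 is 0.025 m), then the turn about the tool's x in units of 0.1 rad (1.0 is 0.1 rad). In form: [[jaw, tx, ty, tz, twist], ...]. A call has exactly 8 rows; each row shifts and turns the commanded pose from where the row before left it, along the tool's axes as they then stand; what a row does not reach is not made up. A row lasts 1/12 s, in which the tool goes at most 41.7 mm and 7.16 degrees, less where a joint would pass 70% of its speed; a pose out of reach is approached as far as the arm can. A call with a number of a shift or a turn outside -1 to 1 is refused whole. A call with a gripper value outside its range is refused whole. The fingers move at their own pace and stop on an object; "newtons" is the grip in N (left out, the last holds). Time passes only in rows, so rows that do not move let the fingers close, or fill a call up. It gives the time, the measured TCP pose, the force and the opening at its end, in the units of the state.
- env.get_obs(): the state, without advancing time (a new reading comes with each control period).
- env.get_image(name): name is "scene" or "side" or "wrist"; returns a dict with "color" (480x640x3 uint8, blue, green, red), "range_z" (480x640 float32, m along the optical axis (not along the pixel's ray), 0 where there is no reading), "fx", "fy", "cx", "cy" (pixels), "position" and "orientation" of the camera in the world. Camera axes: x right, y up, looking along -z (the intrinsics and any distortion apply to the point x, -y, -z); pixel columns grow to the right and rows downward; lengths in m; the calibration is good to about 2 mm. The wrist camera is an equidistant fisheye: a pixel r from the principal point sees the ray r / f radians off the axis. A picture is of the moment at which its call begins.
- env.job_done(): hands the job in, once; it reports no verdict.
The state is a dict: "t": time; "q": joint angles; "qvel": joint speeds; "joint_torque": joint torques, N m; "tool_pos": TCP position; "tool_rot": TCP orientation; "contact_force": force on the tool from outside, world axes, zero at the start; "wrist_torque": the same for the moment, N m; "opening": opening from 0.0 (shut) to 1.0 (fully open).
Only numpy, scipy, OpenCV 4.12 (cv2) and the standard library are available. Lean on these libraries where they do the work, as an engineer would, in place of code of your own. Each camera call takes 0.05 s, during which the arm holds its last target. There are 200 camera calls.

## Working session

There is one attempt and no reset: what is moved stays moved. The work goes in short steps, Python scripts to look and compute and a tool call to move; the robot and the scene stay as the last step left them, time stands still between calls to the robot, and variables do not carry over. Pictures are saved under pics/ and viewed, about 8 in all and at most 12, crops included, and the job is handed in when it is done.

Besides the shell and the picture viewer there is one more tool, called in YAML: its name, and indented under it one key for each argument. servo_tool: Moves the arm, as the interface text tells. Its arguments: {"type":"object","properties":{"rows":{"type":"array"},"newtons":{"type":"number"}},"required":["rows"]}

```bash
mkdir -p pics; ls
cat > h.py <<'E'
import numpy as np, cv2
from scipy.spatial.transform import Rotation as R
from station import env
def rot(o):
    o=np.array(o,float)
    return R.from_euler('xyz',o).as_matrix() if o.size==3 else o
def cloud(im):
    z=im['range_z'];v,u=np.mgrid[:z.shape[0],:z.shape[1]]
    p=np.stack([(u-im['cx'])/im['fx']*z,-(v-im['cy'])/im['fy']*z,-z],-1)
    return p@rot(im['orientation']).T+np.array(im['position'])
E
python3 - <<'E'
from h import *
o=env.get_obs();print(o,env.nose_length)
for n in('scene','side'):
    im=env.get_image(n);cv2.imwrite(f'pics/{n}0.png',im['color'])
    print(n,im['position'],im['orientation'],im['fx'],im['cx'],im['cy'],[k for k in im])
    np.savez(f'{n}0.npz',c=cloud(im),z=im['range_z'],col=im['color'])
E
```

```text
pics
{'t': 0.0, 'q': array([-1.29277089e+00,  1.16481760e-01,  1.44224749e+00,  3.38885314e-05,
        1.58401111e+00, -3.78505719e-02]), 'qvel': array([ 1.93574102e-05,  1.31293987e-04,  1.35866433e-03,  1.06014982e-03,
        3.46180902e-04, -2.72278155e-04]), 'joint_torque': array([ 1.94581691e-03, -7.21248579e+01, -6.22616243e+01,  7.80653791e-02,
        2.37851014e-02, -1.65328770e-04]), 'tool_pos': array([ 0.20960386, -0.64142891,  0.22591907]), 'tool_rot': array([-1.63816344,  1.56964812,  1.81930565]), 'contact_force': array([0.50423351, 0.40980369, 0.20479878]), 'wrist_torque': array([0.05560129, 0.00299597, 0.01561284]), 'opening': 1.0031362915149638} 0.008
scene [-0.08351334  0.886754    1.27041722] [ 7.53421848e-01 -1.22047122e-03 -2.50901295e+00] 591.7501751218631 319.272962762454 233.16167062663658 ['color', 'range_z', 'fx', 'fy', 'cx', 'cy', 'position', 'orientation']
side [-0.08608921  1.04427755  0.63981169] [ 1.14657524e+00  1.73780950e-04 -2.57012295e+00] 568.451729224988 321.9831991370728 245.42739897526792 ['color', 'range_z', 'fx', 'fy', 'cx', 'cy', 'position', 'orientation']
```

View pics/scene0.png

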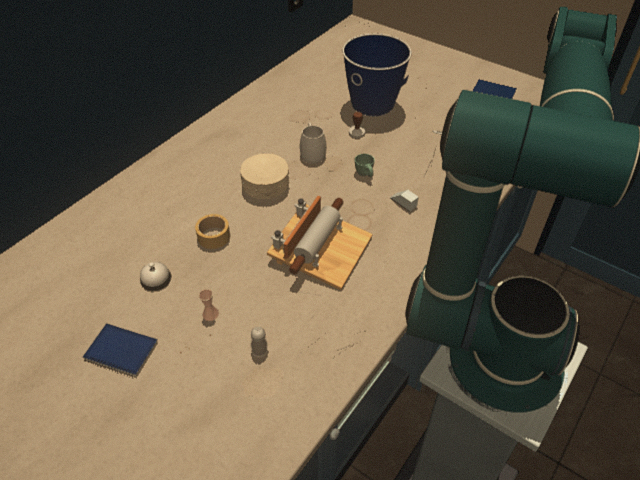

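View pics/side0.png

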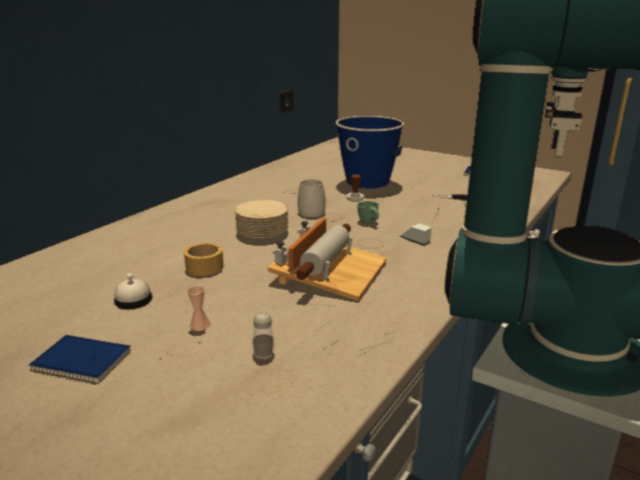

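The scene view shows the board around (325,245), the pin at (318,235), the chock at (406,200) on the right, the cup at (364,166), the shaker at (259,345) and the jigger at (208,306). The side view agrees. Next I'll measure from the point clouds.

Run:
```python
from h import *
for n,chk,bb in(('scene',(385,180,430,220),(262,190,378,290)),('side',(395,218,440,250),(262,215,392,300))):
    d=np.load(n+'0.npz');c=d['c'];col=d['col'];z=d['z']
    u0,v0,u1,v1=bb
    P=c[v0:v1,u0:u1].reshape(-1,3);C=col[v0:v1,u0:u1].reshape(-1,3).astype(int);hsv=cv2.cvtColor(col[v0:v1,u0:u1],cv2.COLOR_BGR2HSV).reshape(-1,3)
    cnt=c[300:400,150:300].reshape(-1,3);print(n,'counter z',np.median(cnt[:,2]))
    m=(hsv[:,1]>120)&(C[:,2]>140)&(P[:,2]<.07)&(P[:,2]>.008)
    B=P[m]
    for _ in range(6):
        A=np.c_[B[:,:2],np.ones(len(B))];k=np.linalg.lstsq(A,B[:,2],rcond=None)[0];r=A@k-B[:,2];B=B[abs(r)<max(.002,2*r.std())] if _<5 else B
    print('board plane',k,'slope deg',np.degrees(np.arctan(np.hypot(*k[:2]))),'yaw',np.arctan2(k[1],k[0]),len(B),r.std())
    rect=cv2.minAreaRect(B[:,:2].astype(np.float32));print('rect',rect,cv2.boxPoints(rect).round(4).tolist())
    # chock
    u0,v0,u1,v1=chk
    P=c[v0:v1,u0:u1].reshape(-1,3);m=(P[:,2]>.005)&(P[:,2]<.06);K=P[m]
    T=K[K[:,2]>.036];print('chock n',len(K),'zmax',np.percentile(K[:,2],95),'all rect',cv2.minAreaRect(K[:,:2].astype(np.float32)),'top rect',cv2.minAreaRect(T[:,:2].astype(np.float32)),len(T), T.mean(0))
    # pin: gray top pts
    u0,v0,u1,v1=bb
    P=c[v0:v1,u0:u1].reshape(-1,3);m=(P[:,2]>.075)&(hsv[:,1]<80);Q=P[m];print('pin top',len(Q),cv2.minAreaRect(Q[:,:2].astype(np.float32)),np.percentile(Q[:,2],[50,98]))
    col2=cv2.resize(col[v0-15:v1+15,u0-5:u1+65],None,fx=4,fy=4,interpolation=cv2.INTER_CUBIC);cv2.imwrite(f'pics/{n}crop.png',col2);print(col2.shape)
```

```text
scene counter z 0.0005152111218998945
board plane [ 0.13575352  0.0265391  -0.04510778] slope deg 7.875369172001793 yaw 0.19305988410669564 2100 0.0023614973039525937
rect ((0.5766761302947998, -0.023129239678382874), (0.2281682789325714, 0.22513414919376373), 10.030613899230957) [[0.4447000026702881, 0.06780000030994415], [0.4839000105857849, -0.15379999577999115], [0.7085999846458435, -0.11410000175237656], [0.6693999767303467, 0.10760000348091125]]
chock n 470 zmax 0.04504457286857569 all rect ((0.48210757970809937, -0.3502205014228821), (0.13945594429969788, 0.1836107075214386), 31.84833335876465) top rect ((0.469607412815094, -0.3295519948005676), (0.042015064507722855, 0.05181397125124931), 76.2871322631836) 141 [ 0.46834415 -0.32714253  0.04187066]
pin top 1071 ((0.3338175117969513, 0.4167647063732147), (0.17790310084819794, 1.2444156408309937), 33.467796325683594) [0.0898388  0.09875319]
(520, 744, 3)
side counter z -0.001290139541156865
board plane [ 0.13643853  0.02608033 -0.04851032] slope deg 7.9082819707569625 yaw 0.18887238340530735 1684 0.001134191335129394
rect ((0.5781395435333252, -0.019882798194885254), (0.2278200387954712, 0.2235477864742279), 10.655640602111816) [[0.445499986410141, 0.06889999657869339], [0.4869000017642975, -0.15080000460147858], [0.7107999920845032, -0.10869999974966049], [0.6693999767303467, 0.11100000143051147]]
chock n 354 zmax 0.04089993199102373 all rect ((0.4829956591129303, -0.3256104290485382), (0.03990459442138672, 0.0785713940858841), 82.76559448242188) top rect ((0.46954429149627686, -0.32501620054244995), (0.03733839467167854, 0.049564652144908905), 78.09091186523438) 99 [ 0.46913952 -0.3232348   0.03941761]
pin top 860 ((0.33094722032546997, 0.4939056634902954), (0.17168042063713074, 1.3703429698944092), 30.011537551879883) [0.08678161 0.09458271]
(460, 800, 3)
```

```bash
cat >> h.py <<'E'
def plan(goal,jawdir=None):
    """tool-unit shifts (total) to TCP goal [x,y,z]; twist units so tool y matches jawdir (yaw, mod pi)"""
    o=env.get_obs();M=rot(o['tool_rot']);d=M.T@(np.array(goal)-o['tool_pos'])/.025
    print('pos',o['tool_pos'].round(4),'f',o['contact_force'].round(2),'open',round(o['opening'],3),'t',round(o['t'],2),'q6',o['q'][5].round(2))
    print('ax x',M[:,0].round(4),'y',M[:,1].round(4),'z',M[:,2].round(4),'total units',d.round(2))
    if jawdir is not None:
        w=np.array([np.cos(jawdir),np.sin(jawdir),0]);v=M.T@w
        a=np.arctan2(v[2],v[1]);a=(a+np.pi/2)%np.pi-np.pi/2
        M2=M@R.from_rotvec([a,0,0]).as_matrix()
        print('twist',(a/.1).round(2),'units after twist',(M2.T@(np.array(goal)-o['tool_pos'])/.025).round(2))
E
python3 - <<'E'
from h import *
plan([.43,-.34,.22],np.pi/2-.15)
for n,(u0,v0,u1,v1) in (('scene',(345,145,385,185)),('side',(350,195,385,228))):
    c=np.load(n+'0.npz')['c'][v0:v1,u0:u1].reshape(-1,3);c=c[c[:,2]>.02];print('cup',np.median(c,0),c.min(0),c.max(0))
E
```

```text
pos [ 0.2096 -0.6414  0.226 ] f [ 0.51  0.05 -1.4 ] open 0.998 t 0.1 q6 -0.04
ax x [-3.e-04  1.e-03 -1.e+00] y [ 0.3106 -0.9505 -0.0011] z [-9.505e-01 -3.106e-01 -1.000e-04] total units [  0.25  -8.72 -12.13]
twist 4.66 units after twist [  0.25 -13.24  -6.92]
cup [ 0.66043791 -0.36910913  0.04329275] [-0.08351334 -0.41171967  0.02027882] [0.69703992 0.886754   1.27041722]
cup [ 0.65962463 -0.35216773  0.04156197] [-0.08608921 -0.4105201   0.02032743] [0.70293186 1.04427755 0.63981169]
```

View pics/scenecrop.png

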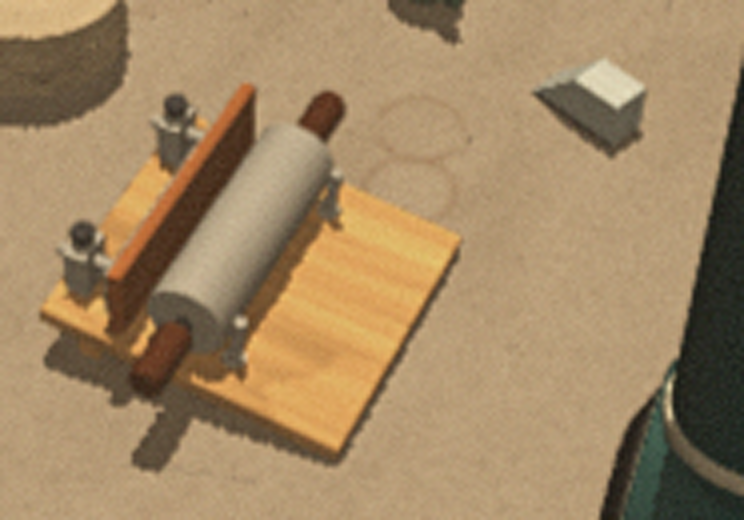

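The scene crop shows the chock at (590,100), its thin edge at (540,92) and its tall end at (612,82). The pin at (245,235) rests on both pegs, (332,195) and (238,345), with the bar behind it.

servo_tool:
  rows:
    - [-1,0,-0.9,-0.8,0.94]
    - [-1,0,-0.9,-0.8,0.93]
    - [-1,0,-0.9,-0.8,0.93]
    - [-1,0,-0.9,-0.8,0.93]
    - [-1,0,-0.9,-0.8,0.93]
    - [-1,0,-1,-0.5,0]
    - [-1,0,-1,-0.5,0]
    - [-1,0,-1,-0.5,0]

```text
t: 0.77
tool_pos: [0.3425, -0.4484, 0.2264]
tool_rot: [-0.857, 1.57, 2.135]
contact_force: [1.3, -1.0, -1.1]
opening: 0.998
```

servo_tool:
  rows:
    - [-1,0,-1,-0.4,0]
    - [-1,0,-1,-0.4,0]
    - [-1,0,-1,-0.4,0]
    - [-1,0,-1,-0.4,0]
    - [-1,0,-1,-0.4,0]
    - [-1,0,-0.6,-0.2,0]
    - [-1,0,0,0,0]
    - [-1,0,0,0,0]

```text
t: 1.43
tool_pos: [0.4174, -0.3191, 0.2265]
tool_rot: [0.474, 1.571, -2.817]
contact_force: [-0.3, -1.4, -0.8]
opening: 0.999
```

Run:
```python
from h import *
plan([.4695,-.326,.12],np.pi/2-.15)
im=env.get_image('wrist');cv2.imwrite('pics/w1.png',im['color']);print(im['position'],im['orientation'],im['fx'],im['fy'],im['cx'],im['cy'])
np.savez('w1.npz',z=im['range_z'],col=im['color'],pos=im['position'],ori=im['orientation'],k=[im['fx'],im['fy'],im['cx'],im['cy']])
```

```text
pos [ 0.4174 -0.3191  0.2265] f [-0.28 -1.42 -0.8 ] open 0.999 t 1.43 q6 1.02
ax x [-2.e-04 -1.e-04 -1.e+00] y [-1.481e-01 -9.890e-01  1.000e-04] z [-9.890e-01  1.481e-01  2.000e-04] total units [ 4.26 -0.04 -2.1 ]
twist 0.01 units after twist [ 4.26 -0.04 -2.1 ]
[ 0.50147088 -0.33117005  0.38410477] [-3.06285729e-01  3.95917119e-04 -1.71981034e+00] 371.64829954431775 371.64829954431775 313.0351357030517 246.1646834058588
```

View pics/w1.png

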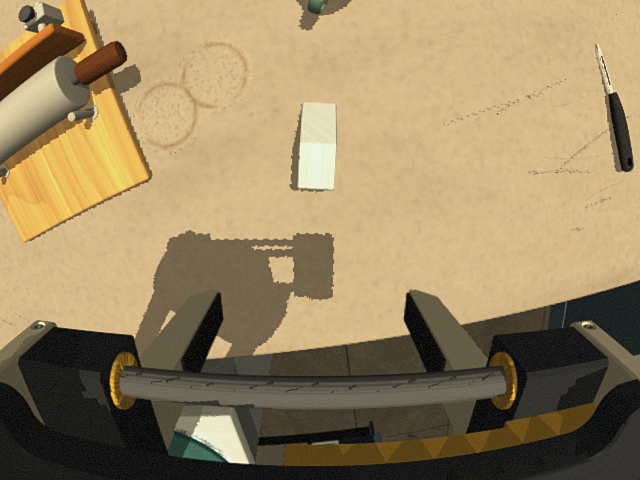

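The wrist view shows the chock with its toe edge at about (320,104), its ridge at y≈143 and its back edge at y≈188. The right part of the board and the right peg (85,113) are at upper left.

```bash
cat >> h.py <<'E'
def wcloud(im):
    z=im['range_z'];v,u=np.mgrid[:z.shape[0],:z.shape[1]]
    x=(u-im['cx'])/im['fx'];y=(v-im['cy'])/im['fy'];r=np.hypot(x,y)+1e-9;t=np.tan(r)/r
    p=np.stack([x*t*z,-y*t*z,-z],-1)
    return p@rot(im['orientation']).T+np.array(im['position'])
E
python3 - <<'E'
from h import *
d=np.load('w1.npz');k=d['k'];im=dict(range_z=d['z'],fx=k[0],fy=k[1],cx=k[2],cy=k[3],position=d['pos'],orientation=d['ori'])
C=wcloud(im);print('counter',np.median(C[150:220,380:500,2]))
K=C[90:200,285:350].reshape(-1,3);T=K[(K[:,2]>.038)&(K[:,2]<.05)]
f=lambda a:cv2.minAreaRect(a[:,:2].astype(np.float32))
print('top',f(T),np.median(T,0),cv2.boxPoints(f(T)).round(4).tolist())
A=K[(K[:,2]>.004)&(K[:,2]<.05)];print('all',f(A))
# symmetric axis via slope face gradient
S=K[(K[:,2]>.006)&(K[:,2]<.036)];g=np.linalg.lstsq(np.c_[S[:,:2],np.ones(len(S))],S[:,2],rcond=None)[0]
print('face grad',g,'dir',np.arctan2(-g[1],-g[0]))
E
```

```text
counter -0.0004628906700751556
top ((0.4719961881637573, -0.32977479696273804), (0.034089718014001846, 0.048454832285642624), 78.56552124023438) [ 0.47238873 -0.3299284   0.04139289] [[0.4449000060558319, -0.3416999876499176], [0.49239999055862427, -0.3513000011444092], [0.499099999666214, -0.31790000200271606], [0.45159998536109924, -0.3082999885082245]]
all ((0.48885253071784973, -0.33298373222351074), (0.03453276306390762, 0.08277059346437454), 78.56552124023438)
face grad [-0.96315878  0.1934649   0.57895024] dir -0.1982271625449481
```

Run:
```python
from h import *
plan([.469,-.3285,.018],np.pi/2-.2)
```

```text
pos [ 0.4171 -0.3197  0.2265] f [ 0.18 -0.84 -0.3 ] open 0.999 t 1.48 q6 1.02
ax x [-3.e-04 -1.e-04 -1.e+00] y [-1.491e-01 -9.888e-01  1.000e-04] z [-9.888e-01  1.491e-01  2.000e-04] total units [ 8.34  0.04 -2.11]
twist 0.5 units after twist [ 8.34 -0.07 -2.11]
```

servo_tool:
  rows:
    - [-1,0.5,-0.01,-0.7,0.25]
    - [-1,0.5,-0.01,-0.7,0.25]
    - [-1,0.8,-0.01,-0.71,0]
    - [-1,1,-0.01,0,0]
    - [-1,1,-0.01,0,0]
    - [-1,1,-0.01,0,0]
    - [-1,1,-0.01,0,0]
    - [-1,0.7,0,0,0]

```text
t: 2.15
tool_pos: [0.4682, -0.3276, 0.0615]
tool_rot: [-0.383, 1.569, 2.557]
contact_force: [0.6, -0.5, 0.1]
opening: 0.998
```

servo_tool:
  rows:
    - [-1,0.7,0,0,0]
    - [-1,0.6,0,0,0]
    - [-1,0.5,0,0,0]
    - [-1,0,0,0,0]
    - [0,0,0,0,0]
    - [0.5,0,0,0,0]
    - [1,0,0,0,0]
    - [1,0,0,0,0]
  newtons: 15

```text
t: 2.82
tool_pos: [0.4698, -0.3274, 0.0202]
tool_rot: [2.663, 1.569, -0.678]
contact_force: [-0.3, 0.5, -0.3]
opening: 0.76
```

servo_tool:
  rows:
    - [1,0,0,0,0]
    - [1,0,0,0,0]
    - [1,0,0,0,0]
    - [1,0,0,0,0]
    - [1,0,0,0,0]
    - [1,0,0,0,0]
    - [1,0,0,0,0]
    - [1,0,0,0,0]

```text
t: 3.48
tool_pos: [0.4695, -0.3271, 0.0192]
tool_rot: [1.627, 1.571, -1.714]
contact_force: [-1.0, -1.4, 0.5]
opening: 0.368
```

Run:
```python
from h import *
plan([.469,-.3285,.2])
```

```text
pos [ 0.4695 -0.3271  0.0192] f [-1.02 -1.38  0.52] open 0.368 t 3.48 q6 1.12
ax x [-0.e+00 -2.e-04 -1.e+00] y [-1.988e-01 -9.800e-01  2.000e-04] z [-0.98    0.1988 -0.    ] total units [-7.23  0.06  0.01]
```

Run:
```python
from h import *
plan([.49,-.037,.169],np.pi/2+.185)
```

```text
pos [ 0.4695 -0.3271  0.0192] f [-1.02 -1.38  0.52] open 0.368 t 3.48 q6 1.12
ax x [-0.e+00 -2.e-04 -1.e+00] y [-1.988e-01 -9.800e-01  2.000e-04] z [-0.98    0.1988 -0.    ] total units [ -5.99 -11.54   1.5 ]
twist -3.85 units after twist [ -5.99 -11.25  -2.94]
```

servo_tool:
  rows:
    - [1,-0.4,0,0,0]
    - [1,-0.8,0,0,0]
    - [1,-1,0,0,0]
    - [1,-1,0,0,0]
    - [1,-1,0,0,0]
    - [1,-1,-0.3,0,0]
    - [1,-0.8,-0.7,0,0]
    - [1,0,-1,0,0]

```text
t: 4.15
tool_pos: [0.4802, -0.279, 0.1743]
tool_rot: [2.76, 1.565, -0.583]
contact_force: [1.3, 0.1, -0.9]
opening: 0.364
```

servo_tool:
  rows:
    - [1,0,-1,0.1,-0.5]
    - [1,0,-1,0.1,-0.5]
    - [1,0,-1,0,-0.5]
    - [1,0,-1,-0.1,-0.5]
    - [1,0,-1,-0.2,-0.5]
    - [1,0,-1,-0.3,-0.5]
    - [1,0,-1,-0.3,-0.5]
    - [1,0,-1,-0.3,-0.35]

```text
t: 4.82
tool_pos: [0.5093, -0.075, 0.1697]
tool_rot: [-2.292, 1.57, 1.037]
contact_force: [1.7, 0.8, -1.3]
opening: 0.364
```

servo_tool:
  rows:
    - [1,0,-0.8,-0.1,0]
    - [1,0,-0.5,0,0]
    - [1,0,-0.2,0,0]
    - [1,0,0,0,0]
    - [1,0,0,0,0]
    - [1,0,0,0,0]
    - [1,0,0,0,0]
    - [1,0,0,0,0]

```text
t: 5.48
tool_pos: [0.505, -0.0398, 0.1691]
tool_rot: [0.157, 1.571, -2.801]
contact_force: [-0.4, -0.2, -2.7]
opening: 0.363
```

Run:
```python
from h import *
plan([.503,-.035,.08],np.pi/2+.185)
im=env.get_image('wrist');cv2.imwrite('pics/w2.png',im['color'])
k=('fx','fy','cx','cy');np.savez('w2.npz',z=im['range_z'],col=im['color'],pos=im['position'],ori=im['orientation'],k=[im[a] for a in k])
```

```text
pos [ 0.505  -0.0398  0.1691] f [-0.43 -0.24 -2.73] open 0.363 t 5.48 q6 1.26
ax x [-1.e-04 -1.e-04 -1.e+00] y [ 0.1827 -0.9832  0.    ] z [-9.832e-01 -1.827e-01  2.000e-04] total units [ 3.56 -0.2   0.04]
twist -0.01 units after twist [ 3.56 -0.2   0.04]
```

View pics/w2.png

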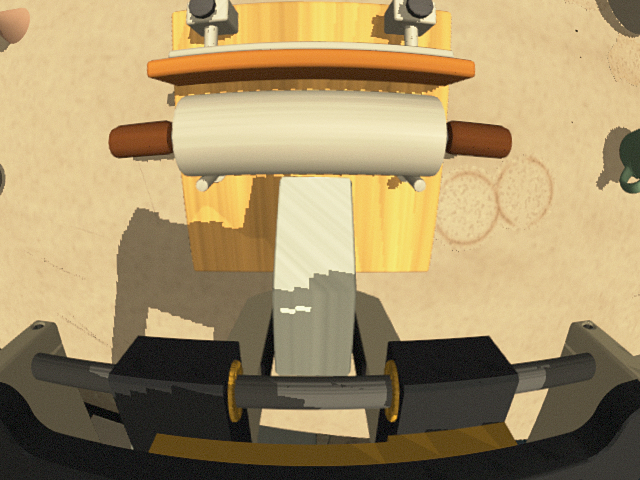

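The wrist view shows the chock held between the fingers (315,240), square to the board. The pegs are at (204,184) and (419,185), the pin at (310,135), the bar at (312,68), and the board's low edge at row 270.

Run:
```python
from h import *
d=np.load('w2.npz');k=d['k'];im=dict(range_z=d['z'],fx=k[0],fy=k[1],cx=k[2],cy=k[3],position=d['pos'],orientation=d['ori'])
C=wcloud(im)
psi=.185
def pt(u,v,r=2): return np.nanmedian(C[v-r:v+r+1,u-r:u+r+1].reshape(-1,3),0).round(4)
for n,p in dict(pegL=(204,185),pegR=(419,185),low=(220,262),low2=(400,262),hi=(250,88)).items(): print(n,pt(*p))
# board plane
m=np.r_[C[195:268,200:240].reshape(-1,3),C[195:268,375:425].reshape(-1,3)];m=m[(m[:,2]>.01)&(m[:,2]<.045)]
for _ in range(4):
    A=np.c_[m[:,:2],np.ones(len(m))];g=np.linalg.lstsq(A,m[:,2],rcond=None)[0];r=A@g-m[:,2];m=m[abs(r)<.003]
print('plane',g,np.degrees(np.arctan(np.hypot(*g[:2]))),np.arctan2(g[1],g[0]))
# board low corners by depth jump / edges in colour: low edge
P=C[150:285,170:450].reshape(-1,3);zz=P[:,:2]@g[:2]+g[2];B=P[(abs(P[:,2]-zz)<.0025)&(P[:,2]>.009)]
print('board rect',cv2.boxPoints(cv2.minAreaRect(B[:,:2].astype(np.float32))).round(4).tolist())
# pin barrel: per column ridge circle fit
from scipy.optimize import least_squares
Q=C[97:172,185:440].reshape(-1,3);Q=Q[(Q[:,2]>.068)&(Q[:,2]<.11)]
def res(p):
    dr=np.array([-np.sin(p[2]),np.cos(p[2]),0]);w=Q-np.array([p[0],p[1]*0-.02,p[1]]);return np.linalg.norm(w-np.outer(w@dr,dr),axis=1)-.03
s=least_squares(res,[.59,.064,psi],loss='soft_l1',f_scale=.002);print('pin axis x at y=-.02',s.x,np.sqrt(np.mean(s.fun**2)))
dr=np.array([-np.sin(s.x[2]),np.cos(s.x[2]),0]);t=(Q-np.array([s.x[0],-.02,s.x[1]]))@dr;print('ends t',np.percentile(t,[.5,99.5]));tm=np.percentile(t,[.5,99.5]).mean();print('mid',np.array([s.x[0],-.02,s.x[1]])+tm*dr)
# chock: yaw & lateral
K=C[178:330,262:366].reshape(-1,3);print('chock top z',np.percentile(K[:,2],[90,98]));T=K[K[:,2]>.19];print(cv2.minAreaRect(T[:,:2].astype(np.float32)));
S=C[185:255,280:350].reshape(-1,3);h=np.linalg.lstsq(np.c_[S[:,:2],np.ones(len(S))],S[:,2],rcond=None)[0];print('face',h,np.arctan2(-h[1],-h[0]))
Z=K[K[:,2]>.13];print('whole',cv2.minAreaRect(Z[:,:2].astype(np.float32)),Z[:,2].min())
```

```text
pegL [0.5395 0.0461 0.0705]
pegR [ 0.5675 -0.1044  0.0702]
low [0.4619 0.0386 0.0169]
low2 [ 0.4919 -0.1216  0.0172]
hi [0.6149 0.0302 0.0378]
plane [ 0.13753438  0.02589467 -0.04743501] 7.966848017731581 0.18609922532148057
board rect [[0.44530001282691956, 0.06360000371932983], [0.486299991607666, -0.1525000035762787], [0.5867000222206116, -0.13339999318122864], [0.5455999970436096, 0.08259999752044678]]
pin axis x at y=-.02 [0.5883584  0.06294154 0.18156486] 0.0006184944490215499
ends t [-0.08604038  0.08005132]
mid [ 0.58889912 -0.02294531  0.06294154]
chock top z [0.19154333 0.19251571]
((0.5461911559104919, -0.04075555503368378), (0.04143702611327171, 0.08111011981964111), 84.54810333251953)
face [-0.49697961 -0.07000286  0.44013845] 0.1399359711470914
whole ((0.5492429733276367, -0.03147297352552414), (0.0799880102276802, 0.050054870545864105), 10.280155181884766) 0.15011269680478984
```

servo_tool:
  rows:
    - [1,0.6,-0.06,0,0]
    - [1,0.9,0,0,0]
    - [1,0.9,0,0,0]
    - [1,0.9,0,0,0]
    - [1,0.7,0,0,0]
    - [1,0.4,0,0,0]
    - [1,0.2,0,0,0]
    - [1,0,0,0,0]

```text
t: 6.2
tool_pos: [0.5045, -0.0377, 0.0537]
tool_rot: [-0.412, 1.57, 2.915]
contact_force: [-0.4, 0.6, -2.4]
opening: 0.365
```

servo_tool:
  rows:
    - [1,0,0,0,0]
    - [1,0.07,0,0,0]
    - [1,0.07,0,0,0]
    - [1,0.07,0,0,0]
    - [1,0.07,0,0,0]
    - [1,0.07,0,0,0]
    - [1,0.07,0,0,0]
    - [1,0,0,0,0]
  newtons: 3

```text
t: 6.87
tool_pos: [0.5048, -0.0377, 0.0436]
tool_rot: [2.722, 1.57, -0.235]
contact_force: [1.2, -0.5, 2.0]
opening: 0.365
```

servo_tool:
  rows:
    - [1,0.04,0,0,0]
    - [1,0.04,0,0,0]
    - [1,0,0,0,0]
    - [1,0,0,0,0]
    - [0.2,0,0,0,0]
    - [0,0,0,0,0]
    - [0,0,0,0,0]
    - [0,0,0,0,0]

```text
t: 7.53
tool_pos: [0.5045, -0.0376, 0.0415]
tool_rot: [-0.369, 1.57, 2.957]
contact_force: [0.3, 0.1, -0.5]
opening: 0.498
```

Run:
```python
from h import *
plan([.5044,-.0384,.0405],np.pi/2+.185)
im=env.get_image('wrist');cv2.imwrite('pics/w3.png',im['color'])
k=('fx','fy','cx','cy');np.savez('w3.npz',z=im['range_z'],col=im['color'],pos=im['position'],ori=im['orientation'],k=[im[a] for a in k])
```

```text
pos [ 0.5045 -0.0376  0.0415] f [ 0.33  0.05 -0.52] open 0.498 t 7.53 q6 1.26
ax x [-4.e-04  1.e-04 -1.e+00] y [ 1.837e-01 -9.830e-01 -1.000e-04] z [-9.830e-01 -1.837e-01  4.000e-04] total units [0.04 0.03 0.01]
twist -0.0 units after twist [0.04 0.03 0.01]
```

View pics/w3.png

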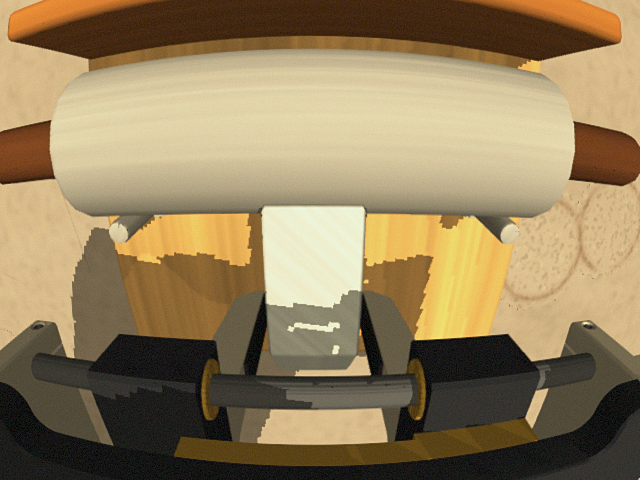

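The chock lies flat at (313,280), midway between the pegs at (119,232) and (509,232), with its toe at row 207 just short of the pin. Next I'll estimate the bar's front face and the gap.

Run:
```python
from h import *
e=np.array([.9829,.1839]);n=np.array([-.1839,.9829]);bt=np.array([.593,-.0218])
for w in('w2','w3'):
    d=np.load(w+'.npz');k=d['k'];im=dict(range_z=d['z'],fx=k[0],fy=k[1],cx=k[2],cy=k[3],position=d['pos'],orientation=d['ori'])
    C=wcloud(im).reshape(-1,3);s=(C[:,:2]-bt)@e;l=(C[:,:2]-bt)@n
    for a,b in((-.1,-.06),(-.02,.02),(.06,.1)):
        m=(C[:,2]>.075)&(C[:,2]<.104)&(s>.028)&(s<.09)&(l>a)&(l<b)
        if m.sum()>20: print(w,a,m.sum(),'bar front s',np.percentile(s[m],[2,10,50]).round(4),'z',np.percentile(C[m,2],[5,95]).round(3))
    m=(C[:,2]>.035)&(C[:,2]<.075)&(s<-.02)&(s>-.13)&(abs(l)<.025);K=C[m]
    print('chock',m.sum(),'l',np.percentile(l[m],[2,98]),'z top',np.percentile(K[:,2],98))
    if w=='w3':
        for z0 in(.032,.04,.05,.06): 
            q=(abs(C[:,2]-z0)<.002)&(abs(l)<.016)&(s<0)&(s>-.13);print(z0,np.percentile(s[q],[2,50,98]).round(4) if q.sum()>5 else None)
```

```text
w2 -0.1 2577 bar front s [0.0353 0.0357 0.0455] z [0.08  0.102]
w2 -0.02 2138 bar front s [0.0355 0.0358 0.0416] z [0.081 0.102]
w2 0.06 2622 bar front s [0.0358 0.0362 0.0464] z [0.079 0.102]
chock 106 l [-0.02344267  0.02398824] z top 0.07498551851336607
w3 -0.1 4487 bar front s [0.0351 0.0354 0.0362] z [0.078 0.102]
w3 -0.02 2045 bar front s [0.0353 0.0355 0.0359] z [0.076 0.09 ]
w3 0.06 4437 bar front s [0.0357 0.0359 0.0366] z [0.078 0.102]
chock 2024 l [-0.02459747  0.0246172 ] z top 0.07469387828014915
0.032 None
0.04 None
0.05 None
0.06 [-0.1079 -0.1067 -0.1043]
```

servo_tool:
  rows:
    - [0,0.1,0,0,0]
    - [0,0.1,0,0,0]
    - [0.3,0,0,0,0]
    - [0.6,0,0,0,0]
    - [1,0,0,0,0]
    - [1,0,0,0,0]
    - [1,0,0,0,0]
    - [1,0,0,0,0]
  newtons: 25

```text
t: 8.25
tool_pos: [0.5046, -0.0376, 0.0366]
tool_rot: [-0.294, 1.571, 3.032]
contact_force: [-0.5, 0.2, -1.8]
opening: 0.361
```

servo_tool:
  rows:
    - [1,-0.008,0,-0.06,0]
    - [1,-0.008,0,-0.06,0]
    - [1,-0.008,0,-0.06,0]
    - [1,-0.008,0,-0.06,0]
    - [1,-0.008,0,-0.06,0]
    - [1,-0.008,0,-0.06,0]
    - [1,-0.008,0,-0.06,0]
    - [1,-0.008,0,-0.06,0]

```text
t: 8.92
tool_pos: [0.5167, -0.0354, 0.0383]
tool_rot: [2.489, 1.571, -0.467]
contact_force: [-4.1, 0.2, 4.2]
opening: 0.362
```

servo_tool:
  rows:
    - [1,-0.006,0,-0.04,0]
    - [1,-0.006,0,-0.04,0]
    - [1,-0.006,0,-0.04,0]
    - [1,-0.006,0,-0.04,0]
    - [1,-0.006,0,-0.04,0]
    - [1,0,0,0,0]
    - [1,0,0,0,0]
    - [1,0,0,0,0]

```text
t: 9.58
tool_pos: [0.5213, -0.0345, 0.0389]
tool_rot: [0.048, 1.571, -2.908]
contact_force: [-3.6, -0.9, 4.4]
opening: 0.361
```

servo_tool:
  rows:
    - [1,-0.012,0,-0.03,0]
    - [1,-0.012,0,-0.03,0]
    - [1,-0.012,0,-0.03,0]
    - [1,-0.012,0,-0.03,0]
    - [1,-0.012,0,-0.03,0]
    - [1,0,0,0,0]
    - [1,0,0,0,0]
    - [1,0,0,0,0]

```text
t: 10.25
tool_pos: [0.5251, -0.0338, 0.0405]
tool_rot: [2.984, 1.571, 0.028]
contact_force: [-3.9, -1.8, 3.9]
opening: 0.363
```

```bash
cat >> h.py <<'E'
e=np.array([.9829,.1839]);nn=np.array([-.1839,.9829]);bt=np.array([.593,-.0218])
from scipy.optimize import least_squares
def pin(im):
    C=wcloud(im).reshape(-1,3);s=(C[:,:2]-bt)@e;l=(C[:,:2]-bt)@nn
    def fit(a,b):
        Q=np.c_[s,l,C[:,2]][(s>-.03)&(s<.033)&(abs(l)<.085)&(C[:,2]>.07)&(C[:,2]<.104)]
        f=lambda p:np.hypot(Q[:,0]-p[0]-p[2]*Q[:,1],Q[:,2]-p[1])-.03
        return least_squares(f,[0,.064,0],loss='soft_l1',f_scale=.001).x
    p=fit(0,0);m=(C[:,2]>.08)&(C[:,2]<.102)&(s>p[0]+.026)&(s<.09)
    for a,b in((-.1,-.05),(.05,.1)):
        q=m&(l>a)&(l<b);print('bar s',a,np.percentile(s[q],[5,20]).round(4) if q.sum()>20 else None)
    print('pin s,z,angle',p.round(4))
    t=C[(s<-.03)&(abs(l)<.016)&(C[:,2]>.04)&(s>-.12)]
    return p
E
python3 - <<'E'
from h import *
print(env.get_obs()['contact_force'])
pin(env.get_image('wrist'))
E
```

```text
[-3.87326477 -1.79359491  3.86896999]
bar s -0.1 [0.0364 0.0367]
bar s 0.05 [0.0369 0.0372]
pin s,z,angle [0.0064 0.0646 0.0036]
```

servo_tool:
  rows:
    - [1,-0.005,0,-0.02,0]
    - [1,-0.005,0,-0.02,0]
    - [1,-0.005,0,-0.02,0]
    - [1,-0.005,0,-0.02,0]
    - [1,-0.005,0,-0.02,0]
    - [1,0,0,0,0]
    - [1,0,0,0,0]
    - [1,0,0,0,0]

```text
t: 10.97
tool_pos: [0.5275, -0.0333, 0.0411]
tool_rot: [-0.269, 1.571, 3.057]
contact_force: [-5.5, -0.2, 4.1]
opening: 0.362
```

servo_tool:
  rows:
    - [1,-0.003,0,-0.015,0]
    - [1,-0.003,0,-0.015,0]
    - [1,-0.003,0,-0.015,0]
    - [1,0,0,0,0]
    - [1,0,0,0,0]
    - [1,0,0,0,0]
    - [1,0,0,0,0]
    - [1,0,0,0,0]

```text
t: 11.63
tool_pos: [0.5286, -0.0332, 0.0413]
tool_rot: [0.441, 1.571, -2.516]
contact_force: [-4.3, -1.3, 3.7]
opening: 0.367
```

servo_tool:
  rows:
    - [1,-0.002,0,-0.012,0]
    - [1,-0.002,0,-0.012,0]
    - [1,0,0,0,0]
    - [1,0,0,0,0]
    - [1,0,0,0,0]
    - [1,0,0,0,0]
    - [1,0,0,0,0]
    - [1,0,0,0,0]

```text
t: 12.3
tool_pos: [0.5292, -0.033, 0.0414]
tool_rot: [-0.064, 1.571, -3.021]
contact_force: [-5.2, -1.6, 4.4]
opening: 0.366
```

Run:
```python
from h import *
print(env.get_obs()['contact_force'])
im=env.get_image('wrist');pin(im);cv2.imwrite('pics/w4.png',im['color'])
```

```text
[-5.18744092 -1.55026819  4.44894392]
bar s -0.1 [0.0386 0.0389]
bar s 0.05 [0.039  0.0393]
pin s,z,angle [0.0084 0.0649 0.0034]
```

View pics/w4.png

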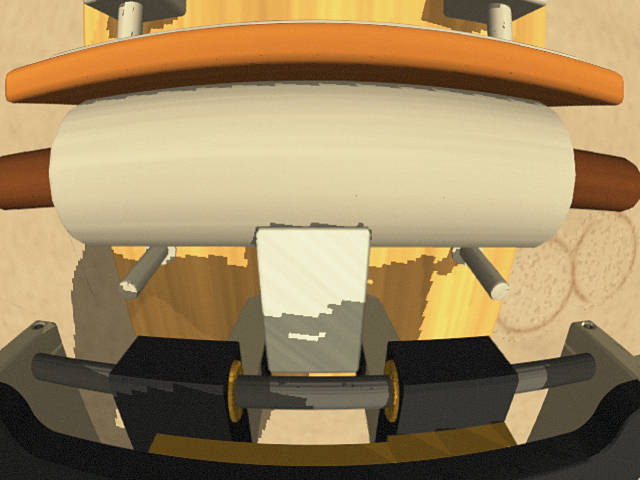

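The wrist view shows the pin (312,165) against the bar (312,62) along its length, with the chock (312,300) on the pin's low side, centred and square. The bar has given about 3.3 mm, so it's nearly solid.

servo_tool:
  rows:
    - [1,-0.002,0,-0.012,0]
    - [1,-0.002,0,-0.012,0]
    - [1,0,0,0,0]
    - [1,0,0,0,0]
    - [1,0,0,0,0]
    - [1,0,0,0,0]
    - [1,0,0,0,0]
    - [1,0,0,0,0]

```text
t: 13.02
tool_pos: [0.5298, -0.0329, 0.0415]
tool_rot: [0.001, 1.571, -2.955]
contact_force: [-6.1, -1.6, 5.3]
opening: 0.363
```

servo_tool:
  rows:
    - [1,-0.002,0,-0.012,0]
    - [1,-0.002,0,-0.012,0]
    - [1,0,0,0,0]
    - [1,0,0,0,0]
    - [1,0,0,0,0]
    - [1,0,0,0,0]
    - [1,0,0,0,0]
    - [1,0,0,0,0]

```text
t: 13.68
tool_pos: [0.5303, -0.0328, 0.0416]
tool_rot: [0.052, 1.571, -2.905]
contact_force: [-5.1, -2.0, 5.2]
opening: 0.362
```

servo_tool:
  rows:
    - [1,-0.003,0,-0.012,0]
    - [1,-0.003,0,-0.012,0]
    - [1,0,0,0,0]
    - [1,0,0,0,0]
    - [1,0,0,0,0]
    - [1,0,0,0,0]
    - [1,0,0,0,0]
    - [1,0,0,0,0]

```text
t: 14.35
tool_pos: [0.5309, -0.0327, 0.0418]
tool_rot: [0.206, 1.571, -2.751]
contact_force: [-5.3, -1.8, 4.0]
opening: 0.362
```

servo_tool:
  rows:
    - [1,-0.003,0,-0.012,0]
    - [1,0,0,0,0]
    - [1,0,0,0,0]
    - [1,0,0,0,0]
    - [1,0,0,0,0]
    - [1,0,0,0,0]
    - [1,0,0,0,0]
    - [1,0,0,0,0]

```text
t: 15.02
tool_pos: [0.5311, -0.0327, 0.0418]
tool_rot: [-0.115, 1.57, -3.072]
contact_force: [-5.8, -2.3, 4.9]
opening: 0.367
```

Run:
```python
from h import *
pin(env.get_image('wrist'))
```

```text
bar s -0.1 [0.0396 0.0399]
bar s 0.05 [0.04   0.0404]
pin s,z,angle [0.0094 0.0651 0.0035]
```

servo_tool:
  rows:
    - [1,-0.002,0,-0.012,0]
    - [1,-0.002,0,-0.012,0]
    - [1,0,0,0,0]
    - [1,0,0,0,0]
    - [1,0,0,0,0]
    - [1,0,0,0,0]
    - [1,0,0,0,0]
    - [1,0,0,0,0]

```text
t: 15.73
tool_pos: [0.5315, -0.0326, 0.0417]
tool_rot: [-0.093, 1.57, -3.05]
contact_force: [-7.3, -2.0, 3.6]
opening: 0.364
```

servo_tool:
  rows:
    - [1,-0.002,0,-0.012,0]
    - [1,0,0,0,0]
    - [1,0,0,0,0]
    - [1,0,0,0,0]
    - [1,0,0,0,0]
    - [1,0,0,0,0]
    - [1,0,0,0,0]
    - [1,0,0,0,0]

```text
t: 16.4
tool_pos: [0.5317, -0.0325, 0.0417]
tool_rot: [-0.119, 1.57, -3.075]
contact_force: [-8.0, -1.9, 3.1]
opening: 0.364
```

servo_tool:
  rows:
    - [1,-0.002,0,-0.012,0]
    - [1,0,0,0,0]
    - [1,0,0,0,0]
    - [1,0,0,0,0]
    - [1,0,0,0,0]
    - [1,0,0,0,0]
    - [1,0,0,0,0]
    - [1,0,0,0,0]

```text
t: 17.07
tool_pos: [0.5319, -0.0325, 0.0417]
tool_rot: [-0.087, 1.569, -3.044]
contact_force: [-8.8, -2.3, 3.5]
opening: 0.363
```

servo_tool:
  rows:
    - [1,-0.003,0,-0.012,0]
    - [1,-0.003,0,-0.012,0]
    - [1,0,0,0,0]
    - [1,0,0,0,0]
    - [1,0,0,0,0]
    - [1,0,0,0,0]
    - [1,0,0,0,0]
    - [1,0,0,0,0]

```text
t: 17.73
tool_pos: [0.5323, -0.0324, 0.0417]
tool_rot: [-0.094, 1.569, -3.05]
contact_force: [-9.8, -3.3, 2.8]
opening: 0.365
```

servo_tool:
  rows:
    - [1,-0.003,0,-0.012,0]
    - [1,-0.003,0,-0.012,0]
    - [1,0,0,0,0]
    - [1,0,0,0,0]
    - [1,0,0,0,0]
    - [1,0,0,0,0]
    - [1,0,0,0,0]
    - [1,0,0,0,0]

```text
t: 18.4
tool_pos: [0.5327, -0.0324, 0.0417]
tool_rot: [-0.098, 1.568, -3.055]
contact_force: [-10.1, -2.9, 3.2]
opening: 0.362
```

servo_tool:
  rows:
    - [1,-0.003,0,-0.012,0]
    - [1,-0.003,0,-0.012,0]
    - [1,-0.002,0,-0.012,0]
    - [1,0,0,0,0]
    - [1,0,0,0,0]
    - [1,0,0,0,0]
    - [1,0,0,0,0]
    - [1,0,0,0,0]

```text
t: 19.07
tool_pos: [0.5333, -0.0322, 0.0417]
tool_rot: [-0.088, 1.568, -3.045]
contact_force: [-11.3, -3.5, 1.6]
opening: 0.362
```

servo_tool:
  rows:
    - [1,-0.003,0,-0.012,0]
    - [1,-0.003,0,-0.012,0]
    - [1,0,0,0,0]
    - [1,0,0,0,0]
    - [1,0,0,0,0]
    - [1,0,0,0,0]
    - [1,0,0,0,0]
    - [1,0,0,0,0]

```text
t: 19.73
tool_pos: [0.5337, -0.0321, 0.0417]
tool_rot: [-0.092, 1.567, -3.049]
contact_force: [-12.4, -4.8, 1.4]
opening: 0.36
```

Run:
```python
from h import *
pin(env.get_image('wrist'));o=env.get_obs();print(o['contact_force'],o['wrist_torque'])
```

```text
bar s -0.1 [0.0405 0.0409]
bar s 0.05 [0.0409 0.0413]
pin s,z,angle [0.0103 0.0653 0.0035]
[-13.72280955  -4.41753846   1.25784803] [-0.57625756  1.61530951 -0.06742536]
```

servo_tool:
  rows:
    - [1,0,0,0,0]
    - [1,0,0,0,0]
    - [1,0,0,0,0]
    - [1,0,0,0,0]
    - [1,0,0,0,0]
    - [1,0,0,0,0]
    - [1,0,0,0,0]
    - [1,0,0,0,0]

```text
t: 20.45
tool_pos: [0.5337, -0.0321, 0.0417]
tool_rot: [-0.107, 1.567, -3.064]
contact_force: [-12.5, -3.3, 1.4]
opening: 0.366
```

```bash
cat >> h.py <<'E'
def chock(im):
    C=wcloud(im).reshape(-1,3);s=(C[:,:2]-bt)@e;l=(C[:,:2]-bt)@nn;z=C[:,2]
    m=(abs(l)<.013)&(s<-.035)&(s>-.12)&(z>.045)&(z<.085)
    S,L,Z=s[m],l[m],z[m]
    # top plane: gather points near max envelope
    top=(S<-.055)&(S>-.085)
    k=np.polyfit(S[top],Z[top],1);r=Z[top]-np.polyval(k,S[top]);g=abs(r)<.003;k=np.polyfit(S[top][g],Z[top][g],1)
    print('chock top slope (exp .1405)',k[0].round(3),'height above board',(np.polyval(k,-.07)-(.034-.07*.1405)).round(4),g.sum())
    f=(S>-.045);print('face pts',f.sum(),'l range of tall part',np.percentile(l[(z>.06)&(z<.085)&(s<-.06)&(s>-.09)&(abs(l)<.03)],[1,99]).round(4))
E
python3 - <<'E'
from h import *
im=env.get_image('wrist');chock(im);o=env.get_obs();print(o['contact_force'],o['contact_force'][:2]@e)
E
```

```text
Traceback (most recent call last):
  File "h.py", line 46, in chock
    k=np.polyfit(S[top],Z[top],1);r=Z[top]-np.polyval(k,S[top]);g=abs(r)<.003;k=np.polyfit(S[top][g],Z[top][g],1)
TypeError: expected non-empty vector for x
```

servo_tool:
  rows:
    - [0.2,0,0,0,0]
    - [0.1,0,0,0,0]
    - [0,0,0,0,0]
    - [0,0,0,0,0]
    - [0,0,0,0,0]
    - [0,0,0,0,0]
    - [0,0,0,0,0]
    - [0,0,0,0,0]

```text
t: 21.17
tool_pos: [0.5352, -0.0319, 0.0428]
tool_rot: [-2.854, 1.571, 0.473]
contact_force: [-0.5, -0.9, 0.3]
opening: 0.5
```

Run:
```python
from h import *
im=env.get_image('wrist');pin(im);o=env.get_obs();print(o['contact_force'],o['opening'],o['tool_pos'])
cv2.imwrite('pics/w5.png',im['color'])
C=wcloud(im)
for v in range(225,375,15): print(v,C[v,312].round(4),im['range_z'][v,312].round(3))
```

```text
bar s -0.1 [0.0357 0.0375]
bar s 0.05 [0.0362 0.038 ]
pin s,z,angle [-0.0043  0.0629  0.0038]
[ 0.0246961  -0.28935011 -0.32119706] 0.49925383648146643 [ 0.53515358 -0.03190251  0.04275216]
225 [ 0.5916 -0.0207  0.0922] 0.111
240 [ 0.5871 -0.0215  0.0926] 0.112
255 [ 0.5821 -0.0224  0.0918] 0.115
270 [ 0.5763 -0.0235  0.0895] 0.119
285 [ 0.5694 -0.0248  0.0853] 0.125
300 [ 0.5411 -0.0299  0.0374] 0.179
315 [ 0.5397 -0.0302  0.0502] 0.167
330 [ 0.5378 -0.0306  0.0605] 0.158
345 [ 0.5355 -0.031   0.069 ] 0.151
360 [ 0.535  -0.0311  0.0792] 0.141
```

View pics/w5.png

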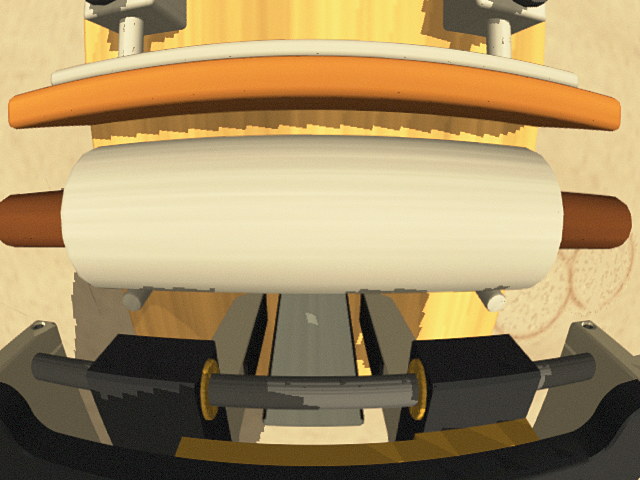

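The pin has rolled back onto the pegs (pin s = -4 mm) and the chock looks tilted (315,340). I'll look from the side camera.

Run:
```python
from h import *
im=env.get_image('side');im2=env.get_image('scene')
a=cv2.resize(im['color'][200:310,250:400],None,fx=5,fy=5,interpolation=cv2.INTER_CUBIC);cv2.imwrite('pics/s2.png',a)
```

```text
(no output)
```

View pics/s2.png

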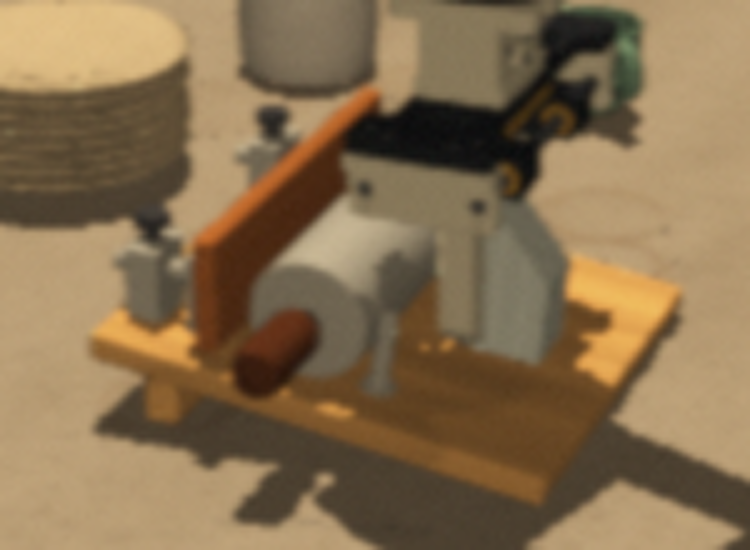

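The chock has ended up standing on its back, toe up (side crop 520,270). I'll check from the stored depth when it pitched.

Run:
```python
from h import *
for w,r in(('w1',range(100,196,8)),('w2',range(172,385,16)),('w3',range(195,365,12))):
    d=np.load(w+'.npz');k=d['k'];im=dict(range_z=d['z'],fx=k[0],fy=k[1],cx=k[2],cy=k[3],position=d['pos'],orientation=d['ori'])
    C=wcloud(im);print(w,im['position']);
    for v in r:
        p=C[v,315 if w!='w3' else 312];print(v,((p[:2]-bt)@e).round(4),((p[:2]-bt)@nn).round(4),p[2].round(4))
```

```text
w1 [ 0.50147088 -0.33117005  0.38410477]
100 -0.1157 -0.3 -0.0008
108 -0.1241 -0.2971 0.0071
116 -0.1321 -0.2942 0.0162
124 -0.1398 -0.2915 0.024
132 -0.1471 -0.289 0.0319
140 -0.1541 -0.2865 0.0417
148 -0.161 -0.2841 0.0421
156 -0.1679 -0.2817 0.0432
164 -0.175 -0.2793 0.0423
172 -0.182 -0.2768 0.0422
180 -0.1892 -0.2743 0.0408
188 -0.1965 -0.2718 0.04
w2 [ 0.58853118 -0.02398389  0.32668881]
172 -0.0318 -0.0024 0.0742
188 -0.0305 -0.0021 0.1564
204 -0.037 -0.002 0.1617
220 -0.0427 -0.002 0.1686
236 -0.0485 -0.002 0.174
252 -0.054 -0.002 0.1791
268 -0.0593 -0.0019 0.1839
284 -0.0643 -0.0019 0.189
300 -0.0707 -0.0019 0.1905
316 -0.0774 -0.0019 0.1918
332 -0.0859 -0.0019 0.1904
348 -0.0937 -0.0019 0.1911
364 -0.1024 -0.0019 0.1909
380 -0.0586 -0.0016 0.2583
w3 [ 0.5881219  -0.02170977  0.1990331 ]
195 -0.0241 0.0014 0.0854
207 -0.0285 0.0014 0.0825
219 -0.0325 0.0014 0.0821
231 -0.0363 0.0014 0.0832
243 -0.0405 0.0014 0.0826
255 -0.0447 0.0015 0.0825
267 -0.0491 0.0015 0.0822
279 -0.0533 0.0015 0.0825
291 -0.0582 0.0015 0.0817
303 -0.0625 0.0015 0.0824
315 -0.0679 0.0015 0.0812
327 -0.0729 0.0015 0.0811
339 -0.0784 0.0015 0.0805
351 -0.0829 0.0015 0.0819
363 -0.0967 0.0016 0.0704
```

The stored depth explains it. The pin's flank overhangs to s = -34 mm, and I lowered the toe at s ≈ -28 mm. The toe landed on the pin and the chock pitched up 45°. The pin is back on its pegs, undisturbed. To recover: grip the standing chock near its top, carry it to the free counter on the right, tip it onto its sole, then place it again further down-slope.

servo_tool:
  rows:
    - [0,-0.2,0,0.1,0]
    - [0,-0.3,0,0.15,0]
    - [0,-0.35,0,0.15,0]
    - [0.3,0,0,0,0]
    - [0.6,0,0,0,0]
    - [1,0,0,0,0]
    - [1,0,0,0,0]
    - [1,0,0,0,0]
  newtons: 20

```text
t: 21.98
tool_pos: [0.5255, -0.0338, 0.0645]
tool_rot: [2.602, 1.57, -0.354]
contact_force: [-3.3, -0.1, 8.8]
opening: 0.369
```

servo_tool:
  rows:
    - [1,-0.2,0,0,0]
    - [1,-0.4,0,0,0]
    - [1,-0.6,0,0.1,0]
    - [1,-0.6,0,0.1,0]
    - [1,-0.6,0,0.2,0]
    - [1,-0.4,0,0.2,0]
    - [1,-0.2,0,0,0]
    - [1,0,0,0,0]

```text
t: 22.65
tool_pos: [0.5109, -0.0366, 0.1402]
tool_rot: [2.831, 1.569, -0.126]
contact_force: [0.5, 0.0, -2.5]
opening: 0.366
```

Run:
```python
from h import *
plan([.46,-.30,.15]);im=env.get_image('wrist');cv2.imwrite('pics/w6.png',im['color'])
C=wcloud(im)
for v in range(200,400,16):
    p=C[v,313];print(v,((p[:2]-bt)@e).round(4),((p[:2]-bt)@nn).round(4),p[2].round(4))
```

```text
pos [ 0.5109 -0.0366  0.1402] f [ 0.53  0.01 -2.47] open 0.366 t 22.65 q6 1.26
ax x [ 1.8e-03 -2.0e-04 -1.0e+00] y [ 1.836e-01 -9.830e-01  6.000e-04] z [-0.983  -0.1836 -0.0018] total units [-0.39  9.98  3.93]
200 -0.048 0.001 0.0267
216 -0.0606 0.001 0.0249
232 -0.0736 0.001 0.0232
248 -0.0867 0.001 0.0223
264 -0.0674 0.001 0.111
280 -0.0694 0.001 0.1285
296 -0.0716 0.001 0.1423
312 -0.0734 0.001 0.1549
328 -0.0755 0.001 0.1652
344 -0.0762 0.001 0.1763
360 -0.0774 0.001 0.1854
376 -0.0527 0.0009 0.2275
392 -0.0535 0.0009 0.2325
```

View pics/w6.png

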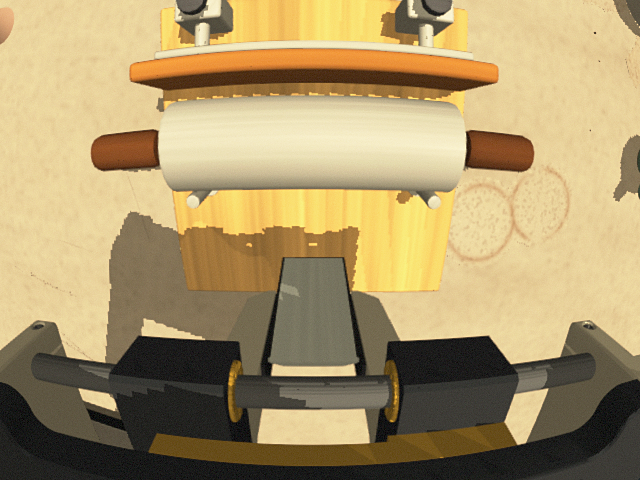

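The wrist view shows the chock gripped, toe up, with its sole facing up-slope (313,310). The board and pegs are clear and the pin is on the pegs.

servo_tool:
  rows:
    - [1,-0.2,0.4,0.4,0]
    - [1,-0.2,0.8,0.5,0]
    - [1,0,1,0.5,0]
    - [1,0,1,0.5,0]
    - [1,0,1,0.5,0]
    - [1,0,1,0.5,0]
    - [1,0,1,0.5,0]
    - [1,0,1,0.5,0]

```text
t: 23.37
tool_pos: [0.4466, -0.2328, 0.1483]
tool_rot: [-0.601, 1.57, 2.725]
contact_force: [1.0, 0.5, -1.9]
opening: 0.364
```

servo_tool:
  rows:
    - [1,0,1,0,0]
    - [1,0,0.9,0,0]
    - [1,0.4,0.6,0,0]
    - [1,0.7,0.3,0,0]
    - [1,0.8,0,0,0]
    - [1,0.8,0,0,0]
    - [1,0.6,0,0,0]
    - [1,0.3,0,0,0]

```text
t: 24.03
tool_pos: [0.4592, -0.2998, 0.056]
tool_rot: [-0.784, 1.567, 2.542]
contact_force: [-0.4, 0.4, -2.2]
opening: 0.365
```

servo_tool:
  rows:
    - [1,0.2,0,0,0]
    - [1,0.1,0,0,0]
    - [1,0.1,0,0,0]
    - [1,0.1,0,0,0]
    - [1,0,0,0,0]
    - [1,0,0,0,0]
    - [1,0,0,0,0]
    - [1,0,0,0,0]

```text
t: 24.7
tool_pos: [0.4608, -0.3003, 0.0468]
tool_rot: [2.315, 1.57, -0.642]
contact_force: [0.1, 0.0, -2.4]
opening: 0.36
```

servo_tool:
  rows:
    - [1,0.08,0,0,0]
    - [1,0.08,0,0,0]
    - [1,0.08,0,0,0]
    - [1,0.08,0,0,0]
    - [1,0,0,0,0]
    - [1,0,0,0,0]
    - [1,0,0,0,0]
    - [1,0,0,0,0]
  newtons: 5

```text
t: 25.37
tool_pos: [0.4608, -0.3003, 0.0386]
tool_rot: [2.299, 1.57, -0.658]
contact_force: [2.9, 0.1, 1.7]
opening: 0.367
```

servo_tool:
  rows:
    - [1,0,0,-0.12,0]
    - [1,-0.02,0,-0.12,0]
    - [1,-0.02,0,-0.13,0]
    - [1,0,0,-0.13,0]
    - [1,0,0,-0.13,0]
    - [1,0.03,0,-0.13,0]
    - [1,0.03,0,-0.13,0]
    - [1,0.03,0,-0.13,0]

```text
t: 26.03
tool_pos: [0.486, -0.2954, 0.0371]
tool_rot: [-0.163, 1.571, -3.119]
contact_force: [-1.2, -0.7, -0.2]
opening: 0.365
```

servo_tool:
  rows:
    - [1,0.05,0,-0.12,0]
    - [1,0.06,0,-0.12,0]
    - [1,0.06,0,-0.12,0]
    - [1,0.06,0,-0.11,0]
    - [1,0.07,0,-0.1,0]
    - [1,0.07,0,-0.1,0]
    - [1,0.07,0,-0.09,0]
    - [1,0.07,0,-0.09,0]

```text
t: 26.7
tool_pos: [0.5073, -0.2916, 0.0249]
tool_rot: [2.78, 1.57, -0.177]
contact_force: [0.1, 2.0, 5.6]
opening: 0.366
```

```bash
cat >> h.py <<'E'
def prof(u=313,r=range(180,400,14)):
    im=env.get_image('wrist');C=wcloud(im);o=env.get_obs();t=o['tool_pos'][:2]
    print('tcp',o['tool_pos'].round(4),'f',o['contact_force'].round(1),'open',round(o['opening'],3),'t',round(o['t'],2),'s',((t-bt)@e).round(4),'l',((t-bt)@nn).round(4))
    for v in r: p=C[v,u];print(v,'ahead of tcp',((p[:2]-t)@e).round(4),'z',p[2].round(4))
    return im
E
python3 - <<'E'
from h import *
im=prof();cv2.imwrite('pics/w7.png',im['color'])
E
```

```text
tcp [ 0.5075 -0.2915  0.0246] f [1.8 1.6 4.4] open 0.36 t 26.75 s -0.1336 l -0.2493
180 ahead of tcp 0.0612 z -0.0009
194 ahead of tcp 0.0542 z -0.0005
208 ahead of tcp 0.0469 z -0.0016
222 ahead of tcp 0.04 z -0.0
236 ahead of tcp 0.0326 z 0.0001
250 ahead of tcp 0.0253 z 0.0006
264 ahead of tcp 0.0172 z -0.0004
278 ahead of tcp 0.0091 z -0.0009
292 ahead of tcp 0.0013 z -0.0
306 ahead of tcp -0.007 z 0.0004
320 ahead of tcp 0.0029 z 0.0341
334 ahead of tcp 0.0113 z 0.0605
348 ahead of tcp 0.0175 z 0.0799
362 ahead of tcp 0.0088 z 0.0756
376 ahead of tcp 0.0316 z 0.1135
390 ahead of tcp 0.031 z 0.1179
```

servo_tool:
  rows:
    - [1,0.04,0,-0.06,0]
    - [1,0.04,0,-0.06,0]
    - [1,0.04,0,-0.06,0]
    - [1,0.04,0,-0.06,0]
    - [1,0.05,0,-0.06,0]
    - [1,0.05,0,-0.06,0]
    - [1,0.05,0,-0.06,0]
    - [1,0,0,-0.06,0]

```text
t: 27.42
tool_pos: [0.5184, -0.2894, 0.0164]
tool_rot: [-0.056, 1.57, -3.013]
contact_force: [-0.7, -0.3, 0.1]
opening: 0.361
```

Run:
```python
from h import *
im=prof(r=range(280,375,9))
```

```text
tcp [ 0.5184 -0.2894  0.0163] f [ 0.8 -0.5  1.7] open 0.364 t 27.47 s -0.1225 l -0.2493
280 ahead of tcp 0.0116 z -0.001
289 ahead of tcp 0.0069 z -0.0003
298 ahead of tcp 0.0016 z -0.0007
307 ahead of tcp -0.0036 z -0.0006
316 ahead of tcp -0.0084 z 0.0006
325 ahead of tcp -0.0149 z -0.0013
334 ahead of tcp 0.023 z 0.0711
343 ahead of tcp 0.019 z 0.0701
352 ahead of tcp 0.0149 z 0.0694
361 ahead of tcp 0.0104 z 0.0683
370 ahead of tcp 0.0058 z 0.0673
```

servo_tool:
  rows:
    - [1,0.03,0,-0.04,0]
    - [1,0.03,0,-0.04,0]
    - [1,0.03,0,-0.04,0]
    - [1,0.03,0,-0.04,0]
    - [1,0.03,0,-0.04,0]
    - [1,0.03,0,-0.04,0]
    - [1,0,0,0,0]
    - [0.2,0,0,0,0]

```text
t: 28.13
tool_pos: [0.5242, -0.2882, 0.012]
tool_rot: [-0.724, 1.57, 2.602]
contact_force: [-0.6, -0.8, 0.2]
opening: 0.385
```

servo_tool:
  rows:
    - [0,0,0,0,0]
    - [-0.2,0,0,0,0]
    - [-0.4,0,0,0,0]
    - [-0.4,0,0,0,0]
    - [-0.4,0,0,0,0]
    - [-0.4,0,0,0,0]
    - [-0.4,-0.3,0,0.2,0]
    - [-0.4,-0.3,0,0.2,0]

```text
t: 28.8
tool_pos: [0.5139, -0.29, 0.0274]
tool_rot: [-0.672, 1.57, 2.655]
contact_force: [-0.2, -1.3, 0.7]
opening: 0.703
```

Run:
```python
from h import *
im=prof(r=range(180,375,12));cv2.imwrite('pics/w8.png',im['color'])
C=wcloud(im);K=C[170:380,240:390].reshape(-1,3);K=K[(K[:,2]>.005)&(K[:,2]<.05)];T=K[K[:,2]>.037]
f=lambda a:cv2.minAreaRect(a[:,:2].astype(np.float32));print(len(K),f(K),len(T),f(T),T.mean(0))
```

```text
tcp [ 0.5139 -0.2906  0.0295] f [ 0.6 -1.8  1.9] open 0.697 t 28.85 s -0.1271 l -0.2497
180 ahead of tcp 0.0624 z 0.0081
192 ahead of tcp 0.0573 z 0.0128
204 ahead of tcp 0.0524 z 0.0171
216 ahead of tcp 0.0478 z 0.0217
228 ahead of tcp 0.0432 z 0.0255
240 ahead of tcp 0.0393 z 0.0311
252 ahead of tcp 0.0349 z 0.0343
264 ahead of tcp 0.0309 z 0.0382
276 ahead of tcp 0.0267 z 0.0411
288 ahead of tcp 0.0208 z 0.0404
300 ahead of tcp 0.0156 z 0.0412
312 ahead of tcp 0.0102 z 0.0421
324 ahead of tcp 0.0042 z 0.042
336 ahead of tcp -0.0025 z 0.0412
348 ahead of tcp -0.0088 z 0.0416
360 ahead of tcp -0.0455 z -0.0009
372 ahead of tcp -0.055 z -0.0014
14814 ((0.5389098525047302, -0.28575605154037476), (0.08084749430418015, 0.07364143431186676), 9.848487854003906) 7871 ((0.5236321091651917, -0.28840771317481995), (0.049307309091091156, 0.06723369657993317), 11.177340507507324) [ 0.52515337 -0.28819914  0.04125131]
```

The chock lies flat on its sole again: top at z = 0.041–0.042, the 45° face descending forward, square to the board. Regripping.

servo_tool:
  rows:
    - [-0.4,0.1,0,-0.1,0]
    - [-0.4,0.2,0,-0.1,0]
    - [-0.4,0.2,0,-0.08,0]
    - [0,0,0,0,0]
    - [0.5,0,0,0,0]
    - [1,0,0,0,0]
    - [1,0,0,0,0]
    - [1,0,0,0,0]
  newtons: 20

```text
t: 29.52
tool_pos: [0.5214, -0.2888, 0.0148]
tool_rot: [2.412, 1.571, -0.545]
contact_force: [-0.0, 0.4, 0.0]
opening: 0.39
```

servo_tool:
  rows:
    - [1,0,0,0,0]
    - [1,0,0,0,0]
    - [1,-0.3,0,0,0]
    - [1,-0.7,0,0,0]
    - [1,-0.9,0,0,0]
    - [1,-0.9,0,0,0]
    - [1,-0.9,-0.1,0,0]
    - [1,-0.7,-0.5,0,0]

```text
t: 30.18
tool_pos: [0.5187, -0.275, 0.1271]
tool_rot: [2.205, 1.569, -0.752]
contact_force: [0.5, -0.4, -1.8]
opening: 0.363
```

servo_tool:
  rows:
    - [1,-0.4,-0.8,0,0]
    - [1,0,-1,0,0]
    - [1,0,-1,0,0]
    - [1,0,-1,0,0]
    - [1,0,-1,0,0]
    - [1,0,-1,0,0]
    - [1,0,-1,0,0]
    - [1,0,-1,0,0]

```text
t: 30.85
tool_pos: [0.4822, -0.0813, 0.1352]
tool_rot: [3.107, 1.571, 0.15]
contact_force: [-0.4, 0.7, -2.2]
opening: 0.364
```

servo_tool:
  rows:
    - [1,0,-0.8,0,0]
    - [1,0,-0.5,0,0]
    - [1,0,-0.2,0,0]
    - [1,0,0,0,0]
    - [1,0,0,0,0]
    - [1,0,0,0,0]
    - [1,0,0,0,0]
    - [1,0,0,0,0]

```text
t: 31.52
tool_pos: [0.4759, -0.0462, 0.1346]
tool_rot: [-0.1, 1.571, -3.057]
contact_force: [-0.7, 0.8, -1.2]
opening: 0.366
```

Run:
```python
from h import *
im=prof(r=range(176,395,12));plan([.4888,-.0413,.0535],np.pi/2+.185)
```

```text
tcp [ 0.4759 -0.0461  0.1346] f [-0.1 -0.3 -2.4] open 0.365 t 31.57 s -0.1195 l -0.0023
176 ahead of tcp 0.0535 z 0.024
188 ahead of tcp 0.0595 z 0.1223
200 ahead of tcp 0.0548 z 0.1277
212 ahead of tcp 0.0501 z 0.1315
224 ahead of tcp 0.0459 z 0.1364
236 ahead of tcp 0.0416 z 0.1404
248 ahead of tcp 0.0375 z 0.1441
260 ahead of tcp 0.034 z 0.1493
272 ahead of tcp 0.0298 z 0.1521
284 ahead of tcp 0.0256 z 0.1546
296 ahead of tcp 0.0223 z 0.159
308 ahead of tcp 0.0179 z 0.1607
320 ahead of tcp 0.0128 z 0.1614
332 ahead of tcp 0.0076 z 0.1621
344 ahead of tcp 0.0007 z 0.1604
356 ahead of tcp -0.0045 z 0.1617
368 ahead of tcp -0.0111 z 0.1613
380 ahead of tcp 0.0317 z 0.2243
392 ahead of tcp 0.0312 z 0.228
pos [ 0.4759 -0.0461  0.1346] f [-0.15 -0.3  -2.36] open 0.365 t 31.57 q6 1.24
ax x [-3.e-04 -0.e+00 -1.e+00] y [ 0.183  -0.9831 -0.    ] z [-9.831e-01 -1.830e-01  3.000e-04] total units [ 3.24 -0.09 -0.54]
twist -0.01 units after twist [ 3.24 -0.09 -0.54]
```

servo_tool:
  rows:
    - [1,0,-0.05,-0.27,0]
    - [1,0.2,-0.04,-0.27,0]
    - [1,0.6,0,0,0]
    - [1,0.8,0,0,0]
    - [1,0.8,0,0,0]
    - [1,0.6,0,0,0]
    - [1,0.3,0,0,0]
    - [1,0.2,0,0,0]

```text
t: 32.23
tool_pos: [0.4886, -0.0407, 0.046]
tool_rot: [-0.332, 1.569, 2.995]
contact_force: [0.1, 0.2, -2.8]
opening: 0.361
```

servo_tool:
  rows:
    - [1,0,0,0,0]
    - [1,0.07,0,0,0]
    - [1,0.07,0,0,0]
    - [1,0.07,0,0,0]
    - [1,0.07,0,0,0]
    - [1,0.07,0,0,0]
    - [1,0.07,0,0,0]
    - [1,0,0,0,0]
  newtons: 4

```text
t: 32.9
tool_pos: [0.4887, -0.0409, 0.0365]
tool_rot: [0.421, 1.571, -2.536]
contact_force: [1.1, -0.4, -3.1]
opening: 0.364
```

Run:
```python
from h import *
im=prof(r=range(195,375,12));plan([.4888,-.0413,.0343])
```

```text
tcp [ 0.4887 -0.0408  0.0366] f [-0.8  0.  -3.1] open 0.366 t 32.95 s -0.106 l 0.0005
195 ahead of tcp 0.0576 z 0.033
207 ahead of tcp 0.0527 z 0.0352
219 ahead of tcp 0.0482 z 0.039
231 ahead of tcp 0.044 z 0.0432
243 ahead of tcp 0.0397 z 0.0463
255 ahead of tcp 0.0356 z 0.0499
267 ahead of tcp 0.0318 z 0.0536
279 ahead of tcp 0.0277 z 0.0564
291 ahead of tcp 0.0237 z 0.0592
303 ahead of tcp 0.0198 z 0.0622
315 ahead of tcp 0.016 z 0.065
327 ahead of tcp 0.0098 z 0.0639
339 ahead of tcp 0.0039 z 0.0635
351 ahead of tcp -0.0023 z 0.0632
363 ahead of tcp -0.0098 z 0.0614
pos [ 0.4887 -0.0408  0.0366] f [-0.83  0.05 -3.08] open 0.366 t 32.95 q6 1.25
ax x [ 0.e+00  1.e-04 -1.e+00] y [ 1.837e-01 -9.830e-01 -1.000e-04] z [-0.983  -0.1837 -0.    ] total units [0.09 0.02 0.  ]
```

It has pitched about 7.5–8°, matching the board. I'll lower the last 2 mm, open so it settles, lower slightly and regrip.

servo_tool:
  rows:
    - [1,0.05,0,0,0]
    - [1,0.05,0,0,0]
    - [0.2,0,0,0,0]
    - [0.1,0,0,0,0]
    - [0.1,0,0,0,0]
    - [0.1,0,0,0,0]
    - [0.1,0.05,0,0,0]
    - [0.1,0.05,0,0,0]

```text
t: 33.62
tool_pos: [0.4888, -0.0408, 0.0317]
tool_rot: [2.927, 1.571, -0.03]
contact_force: [0.1, 0.4, 0.9]
opening: 0.45
```

Run:
```python
from h import *
im=prof(r=range(185,375,14));cv2.imwrite('pics/w9.png',im['color']);pin(im)
```

```text
tcp [ 0.4886 -0.0408  0.0314] f [-0.2  0.5 -0.1] open 0.445 t 33.67 s -0.1061 l 0.0005
185 ahead of tcp 0.0623 z 0.0286
199 ahead of tcp 0.057 z 0.0333
213 ahead of tcp 0.0518 z 0.0375
227 ahead of tcp 0.0466 z 0.0409
241 ahead of tcp 0.0417 z 0.0448
255 ahead of tcp 0.0365 z 0.047
269 ahead of tcp 0.0321 z 0.0513
283 ahead of tcp 0.0279 z 0.0557
297 ahead of tcp 0.0233 z 0.0588
311 ahead of tcp 0.0185 z 0.0614
325 ahead of tcp 0.0129 z 0.0626
339 ahead of tcp 0.0062 z 0.0621
353 ahead of tcp -0.0017 z 0.0604
367 ahead of tcp -0.0094 z 0.0599
bar s -0.1 [0.0347 0.0351]
bar s 0.05 [0.0355 0.0358]
pin s,z,angle [-0.0042  0.0629  0.0034]
```

View pics/w9.png

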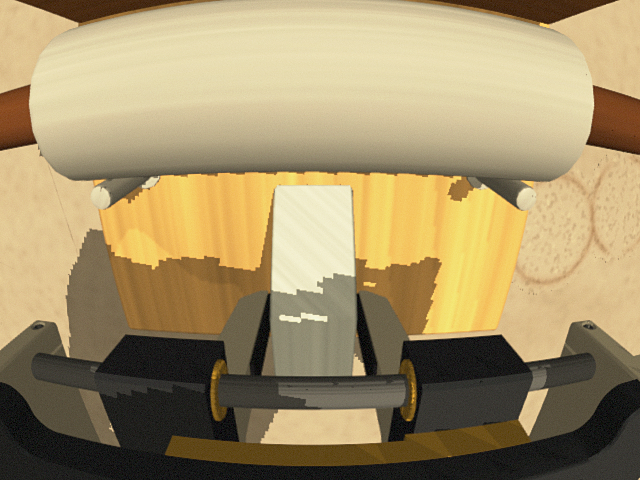

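The wrist view shows the chock flat and centred between the pegs (101,198) and (525,198). Its toe, at row 185, is clear of the pin with board visible between, and the pin is on its pegs. Now grip and push.

servo_tool:
  rows:
    - [0.5,0,0,0,0]
    - [1,0,0,0,0]
    - [1,0,0,0,0]
    - [1,0,0,0,0]
    - [1,0,0,0,0]
    - [1,0,0,0,0]
    - [1,0,0,0,0]
    - [1,0,0,0,0]
  newtons: 25

```text
t: 34.33
tool_pos: [0.4886, -0.0408, 0.0316]
tool_rot: [-0.23, 1.571, 3.097]
contact_force: [0.7, -0.3, -0.8]
opening: 0.363
```

servo_tool:
  rows:
    - [1,-0.012,0,-0.05,0]
    - [1,-0.017,0,-0.12,0]
    - [1,-0.017,0,-0.12,0]
    - [1,-0.017,0,-0.12,0]
    - [1,-0.017,0,-0.12,0]
    - [1,-0.017,0,-0.12,0]
    - [1,-0.017,0,-0.12,0]
    - [1,-0.01,0,-0.07,0]

```text
t: 35.0
tool_pos: [0.5098, -0.0369, 0.0349]
tool_rot: [-1.079, 1.571, 2.247]
contact_force: [0.3, 0.3, -2.5]
opening: 0.365
```

servo_tool:
  rows:
    - [1,-0.007,0,-0.05,0]
    - [1,-0.007,0,-0.05,0]
    - [1,-0.007,0,-0.05,0]
    - [1,-0.007,0,-0.05,0]
    - [1,-0.007,0,-0.05,0]
    - [1,-0.007,0,-0.05,0]
    - [1,-0.007,0,-0.05,0]
    - [1,0,0,0,0]

```text
t: 35.67
tool_pos: [0.5179, -0.0353, 0.0359]
tool_rot: [-0.192, 1.57, 3.134]
contact_force: [-0.2, 0.1, -3.7]
opening: 0.363
```

Run:
```python
from h import *
im=prof(r=range(185,375,21));pin(im)
```

```text
tcp [ 0.5179 -0.0353  0.0359] f [-0.   0.3 -3.2] open 0.362 t 35.72 s -0.0763 l 0.0005
185 ahead of tcp 0.0707 z 0.0925
206 ahead of tcp 0.0647 z 0.0919
227 ahead of tcp 0.0579 z 0.0887
248 ahead of tcp 0.0496 z 0.083
269 ahead of tcp 0.0323 z 0.0564
290 ahead of tcp 0.0253 z 0.061
311 ahead of tcp 0.0185 z 0.0656
332 ahead of tcp 0.0098 z 0.067
353 ahead of tcp -0.0015 z 0.0652
374 ahead of tcp -0.0141 z 0.063
bar s -0.1 [0.0354 0.0357]
bar s 0.05 [0.036  0.0362]
pin s,z,angle [-0.0037  0.063   0.0037]
```

servo_tool:
  rows:
    - [1,-0.006,0,-0.045,0]
    - [1,-0.006,0,-0.045,0]
    - [1,-0.006,0,-0.045,0]
    - [1,-0.006,0,-0.045,0]
    - [1,-0.006,0,-0.045,0]
    - [1,-0.006,0,-0.045,0]
    - [1,0,0,0,0]
    - [1,0,0,0,0]

```text
t: 36.38
tool_pos: [0.5248, -0.0341, 0.037]
tool_rot: [2.986, 1.57, 0.03]
contact_force: [-0.3, 0.3, -3.9]
opening: 0.367
```

servo_tool:
  rows:
    - [1,-0.005,0,-0.035,0]
    - [1,-0.005,0,-0.035,0]
    - [1,-0.005,0,-0.035,0]
    - [1,-0.005,0,-0.035,0]
    - [1,0,0,0,0]
    - [1,0,0,0,0]
    - [1,0,0,0,0]
    - [1,0,0,0,0]

```text
t: 37.05
tool_pos: [0.5281, -0.0335, 0.0374]
tool_rot: [-3.05, 1.571, 0.277]
contact_force: [-0.8, 0.3, -5.0]
opening: 0.363
```

Run:
```python
from h import *
im=prof(r=range(269,375,21));pin(im)
```

```text
tcp [ 0.5281 -0.0335  0.0375] f [-0.8  0.7 -3.9] open 0.365 t 37.1 s -0.066 l 0.0004
269 ahead of tcp 0.0326 z 0.0588
290 ahead of tcp 0.0249 z 0.0618
311 ahead of tcp 0.0193 z 0.0689
332 ahead of tcp 0.0098 z 0.0687
353 ahead of tcp -0.0016 z 0.0666
374 ahead of tcp -0.014 z 0.0647
bar s -0.1 [0.0364 0.0368]
bar s 0.05 [0.0369 0.0373]
pin s,z,angle [0.0068 0.0645 0.0036]
```

servo_tool:
  rows:
    - [1,-0.003,0,-0.025,0]
    - [1,-0.003,0,-0.025,0]
    - [1,-0.003,0,-0.025,0]
    - [1,-0.003,0,-0.025,0]
    - [1,0,0,0,0]
    - [1,0,0,0,0]
    - [1,0,0,0,0]
    - [1,0,0,0,0]

```text
t: 37.77
tool_pos: [0.5302, -0.0331, 0.0376]
tool_rot: [-0.061, 1.57, -3.018]
contact_force: [-5.4, -1.1, -3.2]
opening: 0.364
```

servo_tool:
  rows:
    - [1,-0.002,0,-0.012,0]
    - [1,-0.002,0,-0.012,0]
    - [1,0,0,0,0]
    - [1,0,0,0,0]
    - [1,0,0,0,0]
    - [1,0,0,0,0]
    - [1,0,0,0,0]
    - [1,0,0,0,0]

```text
t: 38.43
tool_pos: [0.5306, -0.033, 0.0377]
tool_rot: [-0.113, 1.57, -3.069]
contact_force: [-7.8, -1.2, -2.2]
opening: 0.365
```

servo_tool:
  rows:
    - [1,-0.002,0,-0.012,0]
    - [1,-0.002,0,-0.012,0]
    - [1,0,0,0,0]
    - [1,0,0,0,0]
    - [1,0,0,0,0]
    - [1,0,0,0,0]
    - [1,0,0,0,0]
    - [1,0,0,0,0]

```text
t: 39.1
tool_pos: [0.5311, -0.0329, 0.0378]
tool_rot: [-0.099, 1.569, -3.056]
contact_force: [-7.9, -2.2, -1.2]
opening: 0.365
```

servo_tool:
  rows:
    - [1,-0.002,0,-0.012,0]
    - [1,0,0,0,0]
    - [1,0,0,0,0]
    - [1,0,0,0,0]
    - [1,0,0,0,0]
    - [1,0,0,0,0]
    - [1,0,0,0,0]
    - [1,0,0,0,0]

```text
t: 39.77
tool_pos: [0.5314, -0.0329, 0.0379]
tool_rot: [-0.089, 1.569, -3.046]
contact_force: [-8.9, -1.3, -0.4]
opening: 0.363
```

Run:
```python
from h import *
im=prof(r=range(269,375,21));pin(im)
```

```text
tcp [ 0.5314 -0.0329  0.0378] f [-9.1 -1.6 -1.4] open 0.363 t 39.82 s -0.0626 l 0.0005
269 ahead of tcp 0.0323 z 0.0582
290 ahead of tcp 0.0251 z 0.0625
311 ahead of tcp 0.0193 z 0.0692
332 ahead of tcp 0.0097 z 0.0688
353 ahead of tcp -0.0016 z 0.0669
374 ahead of tcp -0.0146 z 0.0644
bar s -0.1 [0.0396 0.0398]
bar s 0.05 [0.04   0.0403]
pin s,z,angle [0.0099 0.0649 0.0036]
```

servo_tool:
  rows:
    - [1,-0.002,0,-0.012,0]
    - [1,-0.002,0,-0.012,0]
    - [1,-0.002,0,-0.012,0]
    - [1,0,0,0,0]
    - [1,0,0,0,0]
    - [1,0,0,0,0]
    - [1,0,0,0,0]
    - [1,0,0,0,0]

```text
t: 40.48
tool_pos: [0.5316, -0.0328, 0.0379]
tool_rot: [-0.067, 1.567, -3.024]
contact_force: [-16.1, -2.4, 3.0]
opening: 0.361
```

servo_tool:
  rows:
    - [1,-0.002,0,-0.012,0]
    - [1,-0.001,0,-0.012,0]
    - [1,0,0,0,0]
    - [1,0,0,0,0]
    - [1,0,0,0,0]
    - [1,0,0,0,0]
    - [1,0,0,0,0]
    - [1,0,0,0,0]

```text
t: 41.15
tool_pos: [0.5318, -0.0328, 0.038]
tool_rot: [-0.069, 1.566, -3.026]
contact_force: [-21.1, -2.7, 5.4]
opening: 0.362
```

The force jumped to 21 N on the tool, so I'll ease off at once.

servo_tool:
  rows:
    - [1,0,0,0.012,0]
    - [1,0,0,0.012,0]
    - [1,0,0,0,0]
    - [1,0,0,0,0]
    - [1,0,0,0,0]
    - [1,0,0,0,0]
    - [1,0,0,0,0]
    - [1,0,0,0,0]

```text
t: 41.82
tool_pos: [0.5317, -0.0328, 0.038]
tool_rot: [-0.074, 1.568, -3.031]
contact_force: [-13.8, -2.1, 1.2]
opening: 0.363
```

Run:
```python
from h import *
im=prof(r=range(269,375,21));pin(im)
```

```text
tcp [ 0.5317 -0.0328  0.0379] f [-13.6  -2.2   1. ] open 0.363 t 41.87 s -0.0623 l 0.0005
269 ahead of tcp 0.0321 z 0.0578
290 ahead of tcp 0.0253 z 0.0628
311 ahead of tcp 0.0188 z 0.0681
332 ahead of tcp 0.0101 z 0.0694
353 ahead of tcp -0.0015 z 0.0671
374 ahead of tcp -0.0137 z 0.0655
bar s -0.1 [0.0398 0.0401]
bar s 0.05 [0.0403 0.0406]
pin s,z,angle [0.0102 0.065  0.0035]
```

It now presses with about 13.9 N along the slope, with the pin on the bar and the chock flat. I'll hold briefly, then release.

servo_tool:
  rows:
    - [1,0,0,0,0]
    - [1,0,0,0,0]
    - [1,0,0,0,0]
    - [0.25,0,0,0,0]
    - [0.2,0,0,0,0]
    - [0.1,0,0,0,0]
    - [0,0,0,0,0]
    - [0,0,0,0,0]

```text
t: 42.53
tool_pos: [0.5331, -0.0326, 0.0385]
tool_rot: [2.976, 1.57, 0.019]
contact_force: [-0.8, -0.2, 0.5]
opening: 0.492
```

Run:
```python
from h import *
im=prof(r=range(248,375,21));pin(im)
```

```text
tcp [ 0.5331 -0.0326  0.0384] f [ 0.  -0.8 -0.3] open 0.493 t 42.58 s -0.0609 l 0.0004
248 ahead of tcp 0.0496 z 0.0858
269 ahead of tcp 0.0315 z 0.0569
290 ahead of tcp 0.0247 z 0.0622
311 ahead of tcp 0.018 z 0.0673
332 ahead of tcp 0.0082 z 0.0668
353 ahead of tcp -0.0013 z 0.068
374 ahead of tcp -0.0142 z 0.0654
bar s -0.1 [0.0398 0.0402]
bar s 0.05 [0.0403 0.0406]
pin s,z,angle [0.0102 0.065  0.0036]
```

The chock holds: pin and bar are unchanged after release. Withdrawing straight up, then a final check.

servo_tool:
  rows:
    - [-0.2,0,0,0,0]
    - [-0.2,0,0,0,0]
    - [-0.2,-0.2,0,0,0]
    - [-0.2,-0.4,0,0,0]
    - [-0.2,-0.6,0,0,0]
    - [-0.2,-0.8,0,0.2,0]
    - [-0.2,-0.8,0,0.2,0]
    - [-0.2,-0.8,0,0.2,0]

```text
t: 43.25
tool_pos: [0.5179, -0.0353, 0.1301]
tool_rot: [2.871, 1.57, -0.086]
contact_force: [0.0, 0.9, 0.3]
opening: 0.599
```

servo_tool:
  rows:
    - [-0.2,-0.5,0,0.3,0]
    - [-0.2,-0.3,0,0.2,0]
    - [-0.2,0,0,0,0]
    - [-0.2,0,0,0,0]
    - [-0.2,0,0,0,0]
    - [-0.2,0,0,0,0]
    - [-0.2,0,0,0,0]
    - [-0.2,0,0,0,0]

```text
t: 43.92
tool_pos: [0.5058, -0.0376, 0.1475]
tool_rot: [-0.311, 1.57, 3.015]
contact_force: [0.5, 0.5, -0.0]
opening: 0.605
```

Run:
```python
from h import *
im=prof(r=range(150,300,15));pin(im);cv2.imwrite('pics/w10.png',im['color'])
```

```text
tcp [ 0.5058 -0.0376  0.1477] f [ 0.7 -0.7 -1.2] open 0.602 t 43.97 s -0.0886 l 0.0005
150 ahead of tcp 0.0744 z 0.0827
165 ahead of tcp 0.0629 z 0.0546
180 ahead of tcp 0.0536 z 0.0617
195 ahead of tcp 0.0852 z 0.3051
210 ahead of tcp 0.035 z 0.0691
225 ahead of tcp 0.0245 z 0.0673
240 ahead of tcp 0.0137 z 0.0658
255 ahead of tcp 0.0024 z 0.064
270 ahead of tcp -0.0265 z 0.0181
285 ahead of tcp -0.0481 z -0.0005
bar s -0.1 [0.0397 0.0402]
bar s 0.05 [0.0402 0.0406]
pin s,z,angle [0.0102 0.065  0.0034]
```

View pics/w10.png

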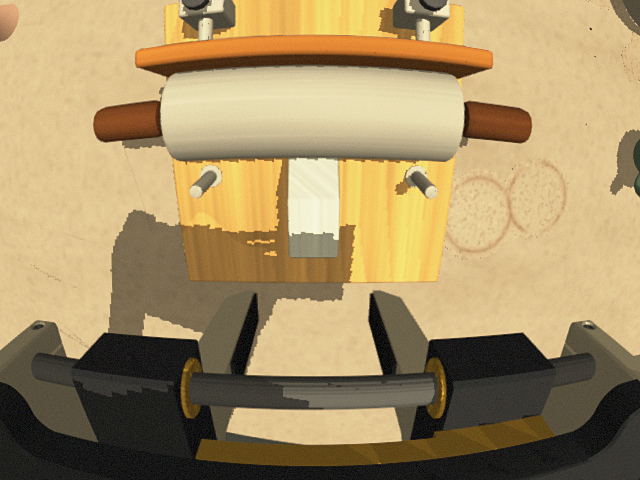

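The final view shows the pin (312,115) against the bar (312,58) along its length, off the pegs. The chock (313,205) is flat, square and centred with its toe under the pin, and the gripper is clear. Handing in.

```bash
python3 -c "
from station import env
print(env.job_done(), env.get_obs()['t'])"
```

```text
the job is handed in; nothing more can be done
the job is handed in; nothing more can be done
```

The chock now holds the rolling pin against the stop bar on its own, and the job was handed in just under 45 s into the run. No verdict is reported back.

**What I did**
- **First try failed.** I lowered the chock too close to the pin, so its toe landed on the pin's flank and the chock pitched up. When I released it, the pin rolled gently back onto its pegs and the chock ended up standing on its back.
- **Recovery.** I carried the chock to the counter, tipped it back onto its sole, and set it flat between the pegs further down-slope. I then pushed the pin to the bar, pressed it home at about 14 N along the slope for over half a second, let go and withdrew.

**Last checks**
- **Pin and bar:** the pin lies on the bar, which is pressed in about 4.5 mm. The pin is within about 0.004 rad of square to the slope, and neither moved after I let go.
- **Chock:** the depth profile shows it sitting at the board's 8° slope, centred and with its toe under the pin.

**What did not go to plan**
- **Force peak:** for about half a second the tool force reached about 21 N, above the 12–15 N intended, before I eased it back. I estimate the chock-to-pin force stayed below 20 N because the sole takes part of it, but I could not measure that directly.
- **Not measured:** the pin's speed when it rolled back (by estimate about 0.16 m/s) and the final pinch forces.
- **Bystanders:** I did not re-measure their positions. No move went near them.

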